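Load the glassware dryer and start it

TASK

Pick up the rinsed beaker that lies on its side on the ribbed draining mat and put it upside down over the one free nozzle of the glassware dryer, its rim resting on the nozzle's cross; lower it gently and do not drop it. Then start the dryer: twist its spring-loaded start knob clockwise as far as its stop, keep it there for half a second, and let go so that it springs back to rest. Leave the two beakers that are already drying in place.

Things in the scene. Friction and masses are not known exactly. Their poses are not given: they have to be found in the camera images.
- beaker: small clear glass beaker, 52 mm outside diameter, 66 mm tall, inside 42 mm wide and 63 mm deep, about 60 g. Origin: centre of its bottom (outside); z runs along its axis from bottom to mouth. At the start it lies on its side on the mat between two ribs, axis about 30 mm above the work surface, its mouth pointing roughly away from the robot.
- mat: black ribbed rubber draining mat, 200 x 150 mm, fixed; base 3 mm thick with ribs to 7 mm along its x. Origin: centre of its underside.
- dryer: white glassware dryer, fixed, 330 mm long (y), 180 mm deep (x from -100 front to +80 back), flat deck 90 mm high with three steel nozzles in a row along y, 105 mm apart. The front is a control panel sloped 30 degrees from level towards the robot (from x -100, z 50 to x -30, z 90). Origin: centre of its foot; x points to its back, y to the left seen from the robot, z up.
- nozzle_a: the free nozzle: upright steel tube, 15 mm diameter, tip 56 mm above the deck, on a 4-armed cross of 84 mm span whose top is 6 mm above the deck. Origin: on its axis at deck height, z up. It may stand at any of the three places of the row.
- nozzle_a_seat (a point): point on the free nozzle's axis at the height of the top of its cross, where the rim of an inverted beaker rests
- start_knob (a joint): start knob, on the right part of the sloped panel: 0 rad at rest, grows clockwise (seen from above), stop at 1.05 rad. A spring drives it back to 0 (0.05 N m at rest, 0.155 N m at the stop).
- knob_grip (a point): grip point of the black start knob, on its axis, 31 mm out from the panel; z points out of the panel along the axis, x along the bar (at rest up the slope), and turns with the knob. The bar is 60 mm long, 16 mm wide and stands from 10 mm to 43 mm above the panel, on a round skirt of 53 mm diameter.
- drying_beaker_large: large glass beaker, 72 mm diameter, 95 mm tall, already standing upside down over another nozzle; loose. Origin: centre of its bottom, which is on top; z points down to its mouth.
- drying_beaker_small: small glass beaker, 52 mm diameter, 66 mm tall, already standing upside down over the third nozzle; loose. Origin: centre of its bottom, which is on top; z points down to its mouth.

How it is judged:
By the outcome, as a careful person would: the job done as asked, in the order asked, and still so for the second after the job is handed in, with the robot touching nothing.
It also fails if it takes over 67 s, if anything falls off the work surface, if the arm or the gripper's body presses on something with over 40 N, if the wrist force passes 120 N, or if a joint passes its speed limit or range.

ROBOT

A 6-joint arm with a two-finger parallel gripper is mounted at the origin on a cart in front of the work surface, level with it; the furniture and walls round the work are solid. World frame = base frame: x ahead of the robot, y to its left, z up, the work surface at z = 0. Lengths are in m, angles in rad, forces in N, time in s.
With the tool pointing down it reaches from about 0.425 to 0.95 m from the base axis. Payload 14.7 kg.
Tool frame: the origin (TCP) lies on the centre line of the jaws, within the pads' length; the fingertips stand 14 mm ahead of it and the grasp point (between the pads) lies 5 mm behind it; z points along the fingers, y is the line along which they close (so a half turn about z gives the same grasp; the last joint's range is limited). The gripper opens to 85 mm and grips with 20 to 120 N. Pads are 22 mm wide; open, the fingers measure 114 mm over their backs; the gripper's body (76 mm by 85 mm) begins 54 mm behind the grasp point. The pads swing forward as they close: fully open they stand 13 mm farther back than shut.
Start: joints at [1.103, 0.48, 1.596, -0, 1.065, -0.047], TCP at [0.265, 0.593, 0.245] pointing down, gripper open.
Joint ranges: [-2.75, 2.75], [-0.82, 2.05], [0.23, 2.67], [-1.56, 4.7], [0.09, 2.69], [-2.92, 2.92]. Speed limits (rad/s): [1.89, 1.89, 2.39, 3.01, 3.01, 3.01].

INTERFACE

Orientations are given as a unit quaternion [w, x, y, z].
In Python, from rig import r gives the robot as it stands.
- The arm moves only by the tool play_rows, never from a script. Its argument "deltas" is a list of rows, each an object of numbers: "x", "y", "z": the shift along the tool's x, y, z normalised to -1 to 1, where 1 is 0.5 m; "rx", "ry", "rz": the turn, a rotation vector about the tool's x, y, z normalised to -1 to 1, where 1 is 0.5 rad; "gripper": the opening, from 0 (shut) to 1 (fully open). In form: [{"x": .., "y": .., "z": .., "rx": .., "ry": .., "rz": .., "gripper": ..}, ...]. A call has 1 to 12 rows; each row shifts and turns the commanded pose from where the row before left it, along the tool's axes as they then stand; what a row does not reach is not made up. A row lasts 1/12 s, in which the tool goes at most 41.7 mm and 7.16 degrees, less where a joint would pass 70% of its speed; a pose out of reach is approached as far as the arm can. A call with a number of a shift or a turn outside -1 to 1 is refused whole. A call with a gripper value outside its range is refused whole. The fingers move at their own pace and stop on an object; the grip force is fixed at half the most. Time passes only in rows, so rows that do not move let the fingers close. It gives the time, the measured TCP pose, the force, the opening and the grip force at its end, in the units of the state.
- r.observe(): the state, without advancing time (a new reading comes with each control period).
- r.snapshot(name): name is "scene" or "top" or "wrist"; returns a dict with "frame" (384x512x3 uint8, blue, green, red), "mtx" (3x3 intrinsics, pixels), "rvec" (rotation vector, rad) and "tvec" (3), from world to camera coordinates, as OpenCV has them. Camera axes: x right, y down, z forward; pixel columns grow to the right and rows downward; lengths in m; the calibration is good to about 2 mm. A picture is of the moment at which its call begins. There is no depth.
- r.finish_job(): hands the job in; it is judged then, once.
The state is a dict: "clock": time; "q": joint angles; "qd": joint speeds; "tau": joint torques, N m; "position": TCP position; "ee_rot": TCP orientation; "wrist_force": force on the tool from outside, world axes, zero at the start; "torque": the same for the moment, N m; "opening": finger opening in m; "grasp_force": force on a finger pad.
Only numpy, scipy, OpenCV 4.12 (cv2) and the standard library are available. Lean on these libraries where they do the work, as an engineer would, in place of code of your own. Each camera call takes 0.05 s, during which the arm holds its last target. There are 200 camera calls.

## Working session

There is one attempt and no reset: what is moved stays moved. The work goes in short steps, Python scripts to look and compute and a tool call to move; the robot and the scene stay as the last step left them, time stands still between calls to the robot, and variables do not carry over. Pictures are saved under pics/ and viewed, at most 10 in all, crops included, and the job is handed in when it is done.

Besides the shell and the picture viewer there is one more tool, called after "Call:" by a JSON object that holds its "api" and its "payload". play_rows: Moves the arm, as the interface text tells. Scaled input: -1 to 1 covers 0.5 m each way for a shift and 0.5 rad each way for a turn. Its arguments: {"type":"object","properties":{"deltas":{"type":"array"}},"required":["deltas"]}

```bash
mkdir -p pics; ls; python3 - <<'E'
from rig import r
import cv2,numpy as np
s=r.observe();print({k:np.round(v,3) for k,v in s.items()})
for n in("scene","top"):
    d=r.snapshot(n);cv2.imwrite(f"pics/{n}0.png",d["frame"]);R=cv2.Rodrigues(d["rvec"])[0];print(n,-R.T@np.ravel(d["tvec"]),R[2],d["mtx"][0])
E
```

```text
pics
{'clock': np.float64(0.0), 'q': array([ 1.103,  0.481,  1.597,  0.   ,  1.065, -0.047]), 'qd': array([-0.   ,  0.001,  0.   , -0.001,  0.   ,  0.001]), 'tau': array([-2.0000e-03, -9.5066e+01, -4.3018e+01, -0.0000e+00,  1.3000e-02,
        0.0000e+00]), 'position': array([0.265, 0.593, 0.245]), 'ee_rot': array([-0.   ,  0.209,  0.978, -0.001]), 'wrist_force': array([ 0.35 , -0.728,  0.685]), 'torque': array([-0.004,  0.035,  0.042]), 'grasp_force': np.float64(0.0), 'opening': np.float64(0.085)}
scene [ 0.02110108 -0.56985334  1.0332254 ] [ 0.44107273  0.44748926 -0.77795129] [435.20127905   0.         247.56055656]
top [ 0.45624519 -0.0441067   1.33323728] [ 0.05896456  0.00547058 -0.99824509] [449.36907342   0.         265.26577407]
```

View pics/scene0.png

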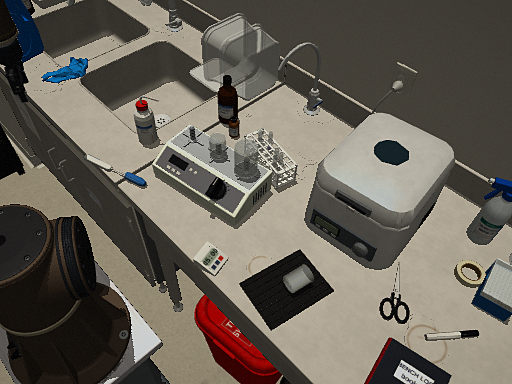

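View pics/top0.png

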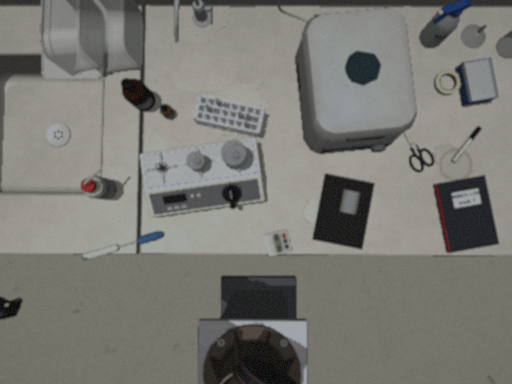

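Both views show the dryer left of centre: its free nozzle is the left one (top ≈(162,167)), the small beaker is in the middle (198,160) and the large one on the right (235,152). The knob is at (231,195). The mat is at (344,211) with the beaker at (349,201). I'll enlarge these areas.

```bash
cat >h.py <<'E'
from rig import r
import cv2,numpy as np
def cam(n):
    d=r.snapshot(n);return d
def ray(d,uv,z):
    R=cv2.Rodrigues(d["rvec"])[0];c=-R.T@np.ravel(d["tvec"])
    v=R.T@np.linalg.inv(d["mtx"])@np.array([uv[0],uv[1],1.]);return c+v*(z-c[2])/v[2]
def proj(d,P):
    return cv2.projectPoints(np.array(P,float).reshape(-1,3),d["rvec"],np.ravel(d["tvec"]),d["mtx"],None)[0].reshape(-1,2)
def crop(f,x,y,w,h,s):
    c=cv2.resize(f[y:y+h,x:x+w],None,fx=s,fy=s,interpolation=cv2.INTER_CUBIC)
    for i in range(0,w,10): 
        if (x+i)%10==0: cv2.putText(c,str(x+i) if (x+i)%20==0 else "'",(i*s,8),0,.3,(0,255,255),1)
    for j in range(0,h,10):
        cv2.putText(c,str(y+j),(0,j*s+3),0,.3,(0,255,0),1)
    return c
E
python3 - <<'E'
from h import *
t=cam("top");s=cam("scene")
a=np.hstack([crop(t["frame"],140,130,130,100,4)[:300] if 0 else cv2.resize(crop(t["frame"],140,130,130,90,3),(390,270)),crop(t["frame"],310,160,130,90,3)])
b=np.hstack([crop(s["frame"],150,110,130,110,3),crop(s["frame"],230,240,130,110,3)])
cv2.imwrite("pics/c1.png",np.vstack([a,b]))
E
```

```text
(no output)
```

View pics/c1.png

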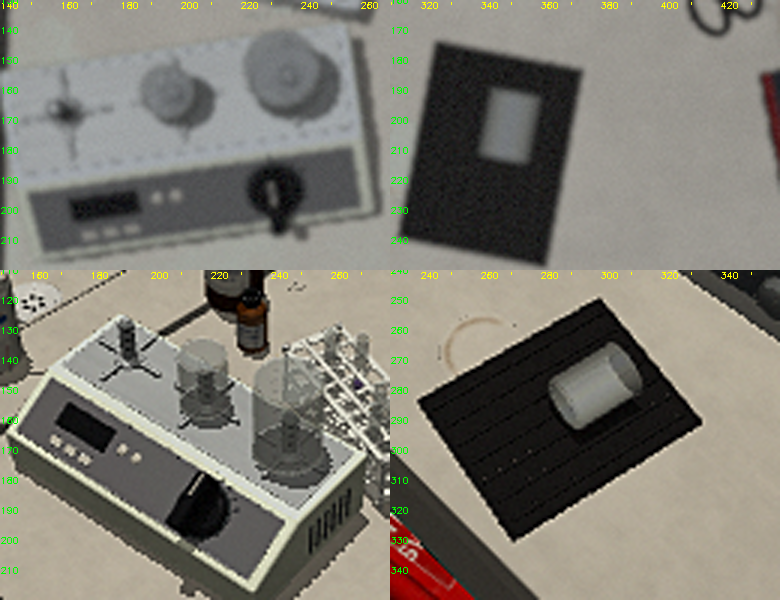

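Crop of both views: the nozzle cross centre is near top (162,167) with the tip at scene (192,127). The knob bar runs up the slope near top (230,193). The beaker spans top (349,201), with its mouth at the far end in scene (303,274). Now I'll measure by masks.

```bash
python3 - <<'E'
from h import *
t=cam("top");s=cam("scene")
g=t["frame"].max(2)
def blob(mask,x,y,w,h):
    m=np.zeros(g.shape,np.uint8);m[y:y+h,x:x+w]=mask[y:y+h,x:x+w]*255
    cs=cv2.findContours(m,cv2.RETR_EXTERNAL,cv2.CHAIN_APPROX_NONE)[0];return max(cs,key=cv2.contourArea)
def axes(rect,z):
    b=cv2.boxPoints(rect);P=np.array([ray(t,p+0.0,z)[:2] for p in b])
    c=ray(t,rect[0],z);e=P[1]-P[0];f=P[2]-P[1];
    return c.round(4),[(round(float(np.linalg.norm(v)),4),round(float(np.degrees(np.arctan2(v[1],v[0]))),1)) for v in(e,f)]
print("mat",axes(cv2.minAreaRect(blob(g<70,305,165,80,90)),.006))
bk=blob(g>70,328,180,36,40);print("beaker",cv2.boundingRect(bk),axes(cv2.minAreaRect(bk),.035))
# knob dark
for th in (40,60): 
    k=blob(g<th,215,178,35,35);print("knob",cv2.boundingRect(k),cv2.minEnclosingCircle(k),cv2.contourArea(k))
print("nozzle tip top",ray(t,(161.5,166.5),.146)," cross",ray(t,(162,167.3),.096))
print("nozzle tip scene",ray(s,(191.8,126.5),.146)," cross",ray(s,(193,139),.096))
print("panel edge top",ray(t,(150,193.3),.088),ray(t,(256.7,179),.088))
print("deck back-right",ray(t,(256.5,138.5),.09),ray(s,(270,173),.09),"small",ray(t,(196.5,160),.162),"large",ray(t,(235,154),.191))
E
```

```text
mat (array([ 0.4705, -0.2666,  0.006 ]), [(0.1948, -11.1), (0.1455, -100.8)])
beaker (340, 190, 20, 24) (array([ 0.4975, -0.2799,  0.035 ]), [(0.067, -11.0), (0.0462, -100.5)])
knob (223, 185, 18, 22) ((231.53448486328125, 195.63792419433594), 10.651455879211426) 223.0
knob (222, 184, 20, 24) ((231.5, 195.5), 11.597513198852539) 280.0
nozzle tip top [0.58526321 0.23839236 0.146     ]  cross [0.58847494 0.2488652  0.096     ]
nozzle tip scene [0.58364032 0.24666608 0.146     ]  cross [0.58242428 0.24584969 0.096     ]
panel edge top [0.51667237 0.28290108 0.088     ] [ 0.55742383 -0.01337435  0.088     ]
deck back-right [ 0.67061057 -0.01234416  0.09      ] [ 0.66178972 -0.01034227  0.09      ] small [0.60092055 0.14295678 0.162     ] large [0.6130557  0.03991538 0.191     ]
```

Call:
{"api": "play_rows", "payload": {"deltas": [{"z": -0.08, "gripper": 1}, {"z": -0.08, "gripper": 1}, {"z": -0.08, "gripper": 1}, {"x": -0.06, "y": -0.052, "gripper": 1}, {"x": -0.06, "y": -0.052, "gripper": 1}, {"x": -0.06, "y": -0.052, "gripper": 1}, {"x": -0.06, "y": -0.052, "gripper": 1}, {"x": -0.06, "y": -0.052, "gripper": 1}, {"x": -0.06, "y": -0.052, "gripper": 1}, {"x": -0.06, "y": -0.052, "gripper": 1}, {"x": -0.06, "y": -0.052, "gripper": 1}, {"x": -0.06, "y": -0.052, "gripper": 1}]}}

```text
invalid input
```

```bash
cat >obs.py <<'E'
from rig import r
import json,numpy as np
s=r.observe()
print({k:np.round(s[k],4).tolist() for k in("clock","q","position","ee_rot","wrist_force","opening")})
open("fk.jsonl","a").write(json.dumps([np.array(s[k]).tolist() for k in("q","position","ee_rot")])+"\n")
E
python3 obs.py
```

```text
{'clock': 0.3, 'q': [1.1034, 0.4805, 1.5964, 0.0, 1.0651, -0.0466], 'position': [0.2655, 0.5932, 0.2451], 'ee_rot': [-0.0001, 0.2089, 0.9779, -0.0002], 'wrist_force': [-0.5501, -0.4887, 0.1576], 'opening': 0.0857}
```

Call:
{"api": "play_rows", "payload": {"deltas": [{"x": 0, "y": 0, "z": -0.08, "rx": 0, "ry": 0, "rz": 0, "gripper": 1}, {"x": 0, "y": 0, "z": -0.08, "rx": 0, "ry": 0, "rz": 0, "gripper": 1}, {"x": 0, "y": 0, "z": -0.08, "rx": 0, "ry": 0, "rz": 0, "gripper": 1}, {"x": -0.06, "y": -0.052, "z": 0, "rx": 0, "ry": 0, "rz": 0, "gripper": 1}, {"x": -0.06, "y": -0.052, "z": 0, "rx": 0, "ry": 0, "rz": 0, "gripper": 1}, {"x": -0.06, "y": -0.052, "z": 0, "rx": 0, "ry": 0, "rz": 0, "gripper": 1}, {"x": -0.06, "y": -0.052, "z": 0, "rx": 0, "ry": 0, "rz": 0, "gripper": 1}, {"x": -0.06, "y": -0.052, "z": 0, "rx": 0, "ry": 0, "rz": 0, "gripper": 1}, {"x": -0.06, "y": -0.052, "z": 0, "rx": 0, "ry": 0, "rz": 0, "gripper": 1}]}}

```text
clock: 1.05
position: [0.3663, 0.3756, 0.3654]
ee_rot: [0.0, 0.209, 0.978, 0.0]
wrist_force: [1.8, -0.3, 0.8]
opening: 0.0855
grasp_force: 0.0
```

```bash
python3 obs.py
```

```text
{'clock': 1.05, 'q': [0.7402, 0.1948, 1.7186, -0.0, 1.2278, -0.4102], 'position': [0.3663, 0.3756, 0.3654], 'ee_rot': [0.0001, 0.2087, 0.978, 0.0001], 'wrist_force': [1.755, -0.2813, 0.8243], 'opening': 0.0855}
```

Call:
{"api": "play_rows", "payload": {"deltas": [{"x": -0.06, "y": -0.052, "z": 0, "rx": 0.2, "ry": 0.1, "rz": 0.1, "gripper": 1}, {"x": -0.06, "y": -0.052, "z": 0, "rx": 0.2, "ry": 0.1, "rz": 0.1, "gripper": 1}, {"x": -0.06, "y": -0.052, "z": 0, "rx": 0.2, "ry": 0.1, "rz": 0.1, "gripper": 1}]}}

```text
clock: 1.3
position: [0.4114, 0.2656, 0.3704]
ee_rot: [-0.105, 0.279, 0.945, -0.131]
wrist_force: [1.0, 0.5, 0.3]
opening: 0.0857
grasp_force: 0.0
```

```bash
python3 obs.py
```

```text
{'clock': 1.3, 'q': [0.53, 0.3355, 1.5616, -0.0255, 1.5818, -0.4622], 'position': [0.4114, 0.2656, 0.3704], 'ee_rot': [-0.1054, 0.2793, 0.9453, -0.1312], 'wrist_force': [0.9903, 0.5391, 0.2527], 'opening': 0.0857}
```

```bash
cat >kin.py <<'E'
import numpy as np,json
from scipy.spatial.transform import Rotation as Ro
from scipy.optimize import least_squares
def fk(q,p):
    h,d,L1,L2,L=p
    A=Ro.from_euler("Z",q[0]); B=A*Ro.from_euler("Y",q[1]); F=B*Ro.from_euler("Y",q[2])
    T=F*Ro.from_euler("ZYZ",[q[3],q[4],q[5]])*Ro.from_euler("Z",np.pi/2)
    return A.apply([0,d,h])+B.apply([0,0,L1])+F.apply([0,0,L2])+T.apply([0,0,L]),T
D=[json.loads(l) for l in open("fk.jsonl")]
def res(p): return np.concatenate([fk(q,p)[0]-x for q,x,_ in D])
f=least_squares(res,[.2,.03,.5,.5,.25]);P=f.x
lo=np.array([-2.75,-.82,.23,-1.56,.09,-2.92]);hi=np.array([2.75,2.05,2.67,4.7,2.69,2.92])
def ik(x,T,q0,w=.2):
    g=lambda q:(lambda a:np.r_[a[0]-x,w*(T.inv()*a[1]).as_rotvec()])(fk(q,P))
    return least_squares(g,np.clip(q0,lo+1e-3,hi-1e-3),bounds=(lo,hi))
if __name__=="__main__":
    print(P.round(4),abs(f.fun).max())
    for q,x,o in D: print((fk(q,P)[1].inv()*Ro.from_quat(o,scalar_first=True)).as_rotvec().round(3))
E
python3 kin.py
```

```text
[0.2935 0.0302 0.5775 0.4374 0.348 ] 0.000449898184451486
[-0.  0. -0.]
[-0.  0. -0.]
[ 0.  0. -0.]
```

```bash
cat >plan.py <<'E'
from kin import *
Z=np.array([0,0,1.]);az=lambda d:np.array([np.cos(np.radians(d)),np.sin(np.radians(d)),0])
def Rt(y,a): return Ro.from_matrix(np.c_[np.cross(y,a),y,a])
def best(x,T):
    out=[]
    b=np.arctan2(x[1],x[0])
    for q4 in(-1.2,0,1.57,3.14,4.2):
        for q6 in(-1.5,1.5):
            for q5 in (.5,1.3):
                f=ik(x,T,[b,.4,1.8,q4,q5,q6])
                if f.cost<1e-7:
                    mg=np.minimum(f.x-lo,hi-f.x).min()
                    if not any(np.abs(f.x-o[1]).max()<.05 for o in out): out.append((round(mg,2),f.x.round(2)))
    return sorted(out,key=lambda o:-o[0])
def grasp(tau,s,m=-11,c=(.4975,-.28,.033),e=0):
    t=np.radians(tau);m0=az(m);a=-np.cos(t)*Z+np.sin(t)*m0
    return np.array(c)+e*m0+.005*a,Rt(s*np.cross(Z,m0),a)
def place(tau,s,psi,n=(.585,.247),zg=.135):
    b=np.radians(90-tau);h=az(psi);a=-np.cos(b)*Z+np.sin(b)*h
    # mouth -Z; at start y=s*Zxm0 ; a0 x m0 = -cos Zxm0 -> y=-s*(a x m)/|.|
    y=np.cross(a,-Z);y=-s*y/np.linalg.norm(y)
    return np.array([*n,zg])+.005*a,Rt(y,a)
E
python3 - <<'E'
from plan import *
for tau in(0,15,30,40):
  for s in(1,-1):
    o=best(*grasp(tau,s));print("G",tau,s,[(a,list(b)) for a,b in o[:3]])
for tau in(0,15,30,40):
  for s in(1,-1):
    for psi in (-100,-70,-40,-10,20):
      o=best(*place(tau,s,psi));
      if o: print("P",tau,s,psi,[(a,list(b)) for a,b in o[:2]])
y=az(7.8+90)
for t in(1,-1):
  a=-np.cos(np.pi/6)*Z+np.sin(np.pi/6)*az(7.8)
  print("K",t,[(a,list(b)) for a,b in best(np.array([.53,.06,.1]),Rt(t*y,a))[:3]])
E
```

```text
G 0 1 [(np.float64(0.44), [np.float64(-0.57), np.float64(0.65), np.float64(1.96), np.float64(-0.0), np.float64(0.53), np.float64(-1.94)])]
G 0 -1 [(np.float64(0.44), [np.float64(-0.57), np.float64(0.65), np.float64(1.96), np.float64(-0.0), np.float64(0.53), np.float64(1.2)])]
G 15 1 [(np.float64(0.09), [np.float64(-0.63), np.float64(0.6), np.float64(2.17), np.float64(0.67), np.float64(0.18), np.float64(-2.66)])]
G 15 -1 [(np.float64(0.09), [np.float64(-0.63), np.float64(0.6), np.float64(2.17), np.float64(0.67), np.float64(0.18), np.float64(0.48)])]
G 30 1 [(np.float64(0.3), [np.float64(-0.72), np.float64(0.63), np.float64(2.35), np.float64(2.42), np.float64(0.39), np.float64(1.79)])]
G 30 -1 [(np.float64(0.3), [np.float64(-0.72), np.float64(0.63), np.float64(2.35), np.float64(2.42), np.float64(0.39), np.float64(-1.35)])]
G 40 1 [(np.float64(0.22), [np.float64(-0.78), np.float64(0.71), np.float64(2.45), np.float64(2.56), np.float64(0.71), np.float64(1.56)])]
G 40 -1 [(np.float64(0.22), [np.float64(-0.78), np.float64(0.71), np.float64(2.45), np.float64(2.56), np.float64(0.71), np.float
[... 5296 characters left out ...]

P 40 -1 -40 [(np.float64(0.28), [np.float64(0.77), np.float64(0.68), np.float64(1.98), np.float64(-1.28), np.float64(0.92), np.float64(0.95)])]
P 40 -1 -10 [(np.float64(0.39), [np.float64(0.66), np.float64(0.58), np.float64(2.28), np.float64(4.2), np.float64(0.71), np.float64(1.25)])]
P 40 -1 20 [(np.float64(0.24), [np.float64(0.35), np.float64(0.55), np.float64(2.43), np.float64(3.15), np.float64(0.71), np.float64(1.57)])]
K 1 [(np.float64(0.15), [np.float64(0.02), np.float64(0.42), np.float64(2.44), np.float64(2.89), np.float64(0.24), np.float64(1.71)])]
K -1 [(np.float64(0.15), [np.float64(0.02), np.float64(0.42), np.float64(2.44), np.float64(2.89), np.float64(0.24), np.float64(-1.43)])]
```

```bash
cat >go.py <<'E'
from plan import *
def seq(x,T,q,rows):
    """simulate rows [(n,shift_m tool,rotvec tool)], return joints and worst speed ratio / margin"""
    V=np.array([1.89,1.89,2.39,3.01,3.01,3.01]);wr=0;mg=9
    for n,d,w in rows:
        for i in range(n):
            x=x+T.apply(d);T=T*Ro.from_rotvec(w);f=ik(x,T,q);wr=max(wr,(abs(f.x-q)*12/V).max());q=f.x
            mg=min(mg,np.minimum(q-lo,hi-q).min())
            if f.cost>1e-6: print("unreach",x.round(3))
    print("end",x.round(3),"q",q.round(2),"speed",round(wr,2),"margin",round(mg,2));return x,T,q
def cur():
    from rig import r
    s=r.observe();return np.array(s["position"]),Ro.from_quat(s["ee_rot"],scalar_first=True),np.array(s["q"])
def to(x,T,x1,T1):
    w=(T.inv()*T1).as_rotvec();print("rot/0.5:",(w/.5).round(3),"rows>=",np.degrees(np.linalg.norm(w))/7)
    d=T1.inv().apply(x1-x);print("shift/0.5 after rot:",(d/.5).round(3),"rows>=",np.linalg.norm(d)/.04);return d,w
E
python3 - <<'E'
from go import *
from h import cam,ray
s=cam("scene")
print("red bottle",ray(s,(148,141),0)[:2],"brown",ray(s,(229,121),0)[:2],"sm",ray(s,(235,136),0)[:2],"rack left",ray(s,(262,150),0)[:2])
x,T,q=cur()
for tau in(5,10):
    g,Tg=grasp(tau,-1,c=(.4975,-.28,.032),e=-.013)
    d,w=to(x,T,g+[0,0,.12],Tg);seq(x,T,q,[(20,0*d,w/20),(20,d/20,0*w),(6,Tg.inv().apply([0,0,-.02]),0*w)])
    for psi in(-90,-100,-110):
        p,Tp=place(tau,-1,psi,zg=.142)
        o=best(p,Tp);print(tau,psi,[(a,b.tolist()) for a,b in o[:1]], "wrist",(p-.348*Tp.apply([0,0,1])).round(3))
E
```

```text
red bottle [0.52188134 0.42395819] brown [0.79123777 0.31508999] sm [0.75528435 0.24414843] rack left [0.77637007 0.13363359]
rot/0.5: [-0.77   0.873  5.419] rows>= 22.682112837797206
shift/0.5 after rot: [0.304 1.029 0.472] rows>= 14.652737772211454
end [ 0.485 -0.278  0.027] q [-0.6   0.62  2.06  0.09  0.39  1.08] speed 0.68 margin 0.3
5 -90 [(np.float64(0.65), [0.75, 1.21, 1.21, -0.91, 1.97, 1.02])] wrist [0.585 0.589 0.172]
5 -100 [(np.float64(0.6), [0.7, 1.26, 1.06, -0.83, 2.09, 1.0])] wrist [0.644 0.584 0.172]
5 -110 [(np.float64(0.47), [0.65, 1.31, 0.92, -0.75, 2.22, 1.0])] wrist [0.702 0.568 0.172]
rot/0.5: [-1.01   0.921  5.4  ] rows>= 22.797395016188585
shift/0.5 after rot: [0.263 1.029 0.497] rows>= 14.655375982597562
end [ 0.486 -0.278  0.027] q [-0.62  0.6   2.13  0.28  0.26  0.88] speed 0.72 margin 0.17
10 -90 [(np.float64(0.69), [0.75, 1.16, 1.23, -0.87, 1.9, 1.02])] wrist [0.585 0.585 0.202]
10 -100 [(np.float64(0.66), [0.7, 1.21, 1.09, -0.78, 2.03, 1.01])] wrist [0.644 0.58  0.202]
10 -110 [(np.float64(0.53), [0.64, 1.27, 0.95, -0.7, 2.16, 1.02])] wrist [0.701 0.564 0.202]
```

Call:
{"api": "play_rows", "payload": {"deltas": [{"x": 0, "y": 0, "z": 0, "rx": -0.042, "ry": 0.0384, "rz": 0.225, "gripper": 1}, {"x": 0, "y": 0, "z": 0, "rx": -0.042, "ry": 0.0384, "rz": 0.225, "gripper": 1}, {"x": 0, "y": 0, "z": 0, "rx": -0.042, "ry": 0.0384, "rz": 0.225, "gripper": 1}, {"x": 0, "y": 0, "z": 0, "rx": -0.042, "ry": 0.0384, "rz": 0.225, "gripper": 1}, {"x": 0, "y": 0, "z": 0, "rx": -0.042, "ry": 0.0384, "rz": 0.225, "gripper": 1}, {"x": 0, "y": 0, "z": 0, "rx": -0.042, "ry": 0.0384, "rz": 0.225, "gripper": 1}, {"x": 0, "y": 0, "z": 0, "rx": -0.042, "ry": 0.0384, "rz": 0.225, "gripper": 1}, {"x": 0, "y": 0, "z": 0, "rx": -0.042, "ry": 0.0384, "rz": 0.225, "gripper": 1}, {"x": 0, "y": 0, "z": 0, "rx": -0.042, "ry": 0.0384, "rz": 0.225, "gripper": 1}, {"x": 0, "y": 0, "z": 0, "rx": -0.042, "ry": 0.0384, "rz": 0.225, "gripper": 1}, {"x": 0, "y": 0, "z": 0, "rx": -0.042, "ry": 0.0384, "rz": 0.225, "gripper": 1}, {"x": 0, "y": 0, "z": 0, "rx": -0.042, "ry": 0.0384, "rz": 0.225, "gripper": 1}]}}

```text
clock: 2.35
position: [0.4112, 0.2673, 0.3691]
ee_rot: [-0.067, 0.829, 0.554, -0.025]
wrist_force: [0.1, 0.4, 0.2]
opening: 0.0857
grasp_force: 0.0
```

Call:
{"api": "play_rows", "payload": {"deltas": [{"x": 0, "y": 0, "z": 0, "rx": -0.042, "ry": 0.0384, "rz": 0.225, "gripper": 1}, {"x": 0, "y": 0, "z": 0, "rx": -0.042, "ry": 0.0384, "rz": 0.225, "gripper": 1}, {"x": 0, "y": 0, "z": 0, "rx": -0.042, "ry": 0.0384, "rz": 0.225, "gripper": 1}, {"x": 0, "y": 0, "z": 0, "rx": -0.042, "ry": 0.0384, "rz": 0.225, "gripper": 1}, {"x": 0, "y": 0, "z": 0, "rx": -0.042, "ry": 0.0384, "rz": 0.225, "gripper": 1}, {"x": 0, "y": 0, "z": 0, "rx": -0.042, "ry": 0.0384, "rz": 0.225, "gripper": 1}, {"x": 0, "y": 0, "z": 0, "rx": -0.042, "ry": 0.0384, "rz": 0.225, "gripper": 1}, {"x": 0, "y": 0, "z": 0, "rx": -0.042, "ry": 0.0384, "rz": 0.225, "gripper": 1}, {"x": 0, "y": 0, "z": 0, "rx": -0.042, "ry": 0.0384, "rz": 0.225, "gripper": 1}, {"x": 0, "y": 0, "z": 0, "rx": -0.042, "ry": 0.0384, "rz": 0.225, "gripper": 1}, {"x": 0, "y": 0, "z": 0, "rx": -0.042, "ry": 0.0384, "rz": 0.225, "gripper": 1}, {"x": 0, "y": 0, "z": 0, "rx": -0.042, "ry": 0.0384, "rz": 0.225, "gripper": 1}]}}

```text
clock: 3.35
position: [0.411, 0.2673, 0.3693]
ee_rot: [0.001, 0.991, -0.094, 0.092]
wrist_force: [0.7, -0.5, -0.4]
opening: 0.0858
grasp_force: 0.0
```

```bash
python3 obs.py; python3 kin.py | head -1; python3 - <<'E'
from go import *
x,T,q=cur();g,Tg=grasp(10,-1,c=(.4975,-.28,.032),e=-.013)
to(x,T,g+[0,0,.12],Tg)
E
```

```text
{'clock': 3.35, 'q': [0.6022, 0.0637, 1.8801, -0.1377, 1.0615, 2.4217], 'position': [0.411, 0.2673, 0.3693], 'ee_rot': [0.0014, 0.9913, -0.0943, 0.0921], 'wrist_force': [0.7498, -0.479, -0.3855], 'opening': 0.0858}
[0.2878 0.0299 0.582  0.4354 0.3472] 0.0010840551108714513
rot/0.5: [-0.03  -0.019  0.002] rows>= 0.14495438643225073
shift/0.5 after rot: [0.272 1.041 0.499] rows>= 14.830382382834095
```

Call:
{"api": "play_rows", "payload": {"deltas": [{"x": 0.017, "y": 0.065, "z": 0.0312, "rx": -0.03, "ry": -0.019, "rz": 0, "gripper": 1}, {"x": 0.017, "y": 0.065, "z": 0.0312, "rx": 0, "ry": 0, "rz": 0, "gripper": 1}, {"x": 0.017, "y": 0.065, "z": 0.0312, "rx": 0, "ry": 0, "rz": 0, "gripper": 1}, {"x": 0.017, "y": 0.065, "z": 0.0312, "rx": 0, "ry": 0, "rz": 0, "gripper": 1}, {"x": 0.017, "y": 0.065, "z": 0.0312, "rx": 0, "ry": 0, "rz": 0, "gripper": 1}, {"x": 0.017, "y": 0.065, "z": 0.0312, "rx": 0, "ry": 0, "rz": 0, "gripper": 1}, {"x": 0.017, "y": 0.065, "z": 0.0312, "rx": 0, "ry": 0, "rz": 0, "gripper": 1}, {"x": 0.017, "y": 0.065, "z": 0.0312, "rx": 0, "ry": 0, "rz": 0, "gripper": 1}, {"x": 0.017, "y": 0.065, "z": 0.0312, "rx": 0, "ry": 0, "rz": 0, "gripper": 1}, {"x": 0.017, "y": 0.065, "z": 0.0312, "rx": 0, "ry": 0, "rz": 0, "gripper": 1}, {"x": 0.017, "y": 0.065, "z": 0.0312, "rx": 0, "ry": 0, "rz": 0, "gripper": 1}, {"x": 0.017, "y": 0.065, "z": 0.0312, "rx": 0, "ry": 0, "rz": 0, "gripper": 1}]}}

```text
clock: 4.35
position: [0.4698, -0.1422, 0.2017]
ee_rot: [0.009, 0.992, -0.092, 0.086]
wrist_force: [0.6, 0.2, 0.1]
opening: 0.0854
grasp_force: 0.0
```

Call:
{"api": "play_rows", "payload": {"deltas": [{"x": 0.017, "y": 0.065, "z": 0.0312, "rx": 0, "ry": 0, "rz": 0, "gripper": 1}, {"x": 0.017, "y": 0.065, "z": 0.0312, "rx": 0, "ry": 0, "rz": 0, "gripper": 1}, {"x": 0.017, "y": 0.065, "z": 0.0312, "rx": 0, "ry": 0, "rz": 0, "gripper": 1}, {"x": 0.017, "y": 0.065, "z": 0.0312, "rx": 0, "ry": 0, "rz": 0, "gripper": 1}, {"x": 0, "y": 0, "z": 0, "rx": 0, "ry": 0, "rz": 0, "gripper": 1}]}}

```text
clock: 4.77
position: [0.49, -0.2814, 0.1447]
ee_rot: [0.009, 0.992, -0.094, 0.086]
wrist_force: [-1.2, 0.4, -0.2]
opening: 0.0853
grasp_force: 0.0
```

```bash
python3 obs.py; python3 - <<'E'
from go import *
from h import *
x,T,q=cur();g,Tg=grasp(10,-1,c=(.4975,-.28,.032),e=-.013)
to(x,T,g,Tg)
d=cam("wrist");f=d["frame"].copy()
m0=az(-11);p=np.array([.4975,-.28,.03]);n=np.cross(Z,m0)
pts=proj(d,[p-.033*m0,p+.033*m0,p+.026*n,p-.026*n,g])
for u in pts: cv2.circle(f,tuple(int(round(v)) for v in u),3,(0,0,255),-1)
print(pts.round());cv2.imwrite("pics/w1.png",f)
E
```

```text
{'clock': 4.7667, 'q': [-0.6199, 0.4281, 2.0229, 0.1388, 0.5363, 1.0252], 'position': [0.49, -0.2814, 0.1447], 'ee_rot': [0.009, 0.9918, -0.0936, 0.0862], 'wrist_force': [-1.1883, 0.3955, -0.2377], 'opening': 0.0853}
rot/0.5: [0.002 0.002 0.008] rows>= 0.03445696192274897
shift/0.5 after rot: [-0.051 -0.006  0.23 ] rows>= 2.9436492421049834
[[253. 242.]
 [253. 164.]
 [222. 204.]
 [284. 204.]
 [253. 217.]]
```

View pics/w1.png

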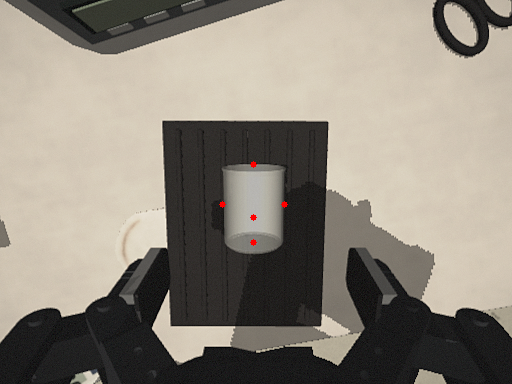

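The wrist view confirms the estimate. My projected points fall on the beaker (bottom (253,242), mouth (253,164), sides 222 and 284), centred between the fingers. I'll descend and close.

Call:
{"api": "play_rows", "payload": {"deltas": [{"x": -0.01, "y": -0.001, "z": 0.046, "rx": 0, "ry": 0, "rz": 0, "gripper": 1}, {"x": -0.01, "y": -0.001, "z": 0.046, "rx": 0, "ry": 0, "rz": 0, "gripper": 1}, {"x": -0.01, "y": -0.001, "z": 0.046, "rx": 0, "ry": 0, "rz": 0, "gripper": 1}, {"x": -0.01, "y": -0.001, "z": 0.046, "rx": 0, "ry": 0, "rz": 0, "gripper": 1}, {"x": -0.011, "y": -0.001, "z": 0.046, "rx": 0, "ry": 0, "rz": 0, "gripper": 1}, {"x": 0, "y": 0, "z": 0, "rx": 0, "ry": 0, "rz": 0, "gripper": 1}]}}

```text
clock: 5.32
position: [0.4826, -0.2709, 0.0259]
ee_rot: [0.007, 0.992, -0.092, 0.084]
wrist_force: [-1.3, 1.0, -0.4]
opening: 0.0855
grasp_force: 0.0
```

Call:
{"api": "play_rows", "payload": {"deltas": [{"x": 0, "y": 0, "z": 0, "rx": 0, "ry": 0, "rz": 0, "gripper": 0.7}, {"x": 0, "y": 0, "z": 0, "rx": 0, "ry": 0, "rz": 0, "gripper": 0.65}, {"x": 0, "y": 0, "z": 0, "rx": 0, "ry": 0, "rz": 0, "gripper": 0.62}, {"x": 0, "y": 0, "z": 0, "rx": 0, "ry": 0, "rz": 0, "gripper": 0.6}, {"x": 0, "y": 0, "z": 0, "rx": 0, "ry": 0, "rz": 0, "gripper": 0.5}, {"x": 0, "y": 0, "z": 0, "rx": 0, "ry": 0, "rz": 0, "gripper": 0.4}, {"x": 0, "y": 0, "z": 0, "rx": 0, "ry": 0, "rz": 0, "gripper": 0.4}, {"x": 0, "y": 0, "z": 0, "rx": 0, "ry": 0, "rz": 0, "gripper": 0.4}]}}

```text
clock: 5.98
position: [0.4854, -0.2734, 0.0307]
ee_rot: [0.009, 0.992, -0.092, 0.087]
wrist_force: [-3.1, 3.2, 17.3]
opening: 0.0479
grasp_force: 58.7
```

Call:
{"api": "play_rows", "payload": {"deltas": [{"x": 0.0035, "y": 0, "z": -0.0197, "rx": 0, "ry": 0, "rz": 0, "gripper": 0.4}, {"x": 0.0035, "y": 0, "z": -0.0197, "rx": 0, "ry": 0, "rz": 0, "gripper": 0.4}, {"x": 0.0139, "y": 0, "z": -0.0788, "rx": 0, "ry": 0, "rz": 0, "gripper": 0.4}, {"x": 0.0139, "y": 0, "z": -0.0788, "rx": 0, "ry": 0, "rz": 0, "gripper": 0.4}, {"x": 0.0139, "y": 0, "z": -0.0788, "rx": 0, "ry": 0, "rz": 0, "gripper": 0.4}, {"x": 0.0139, "y": 0, "z": -0.0788, "rx": 0, "ry": 0, "rz": 0, "gripper": 0.4}, {"x": 0.0139, "y": 0, "z": -0.0788, "rx": 0, "ry": 0, "rz": 0, "gripper": 0.4}, {"x": 0.0139, "y": 0, "z": -0.0788, "rx": 0, "ry": 0, "rz": 0, "gripper": 0.4}, {"x": 0, "y": 0, "z": 0, "rx": 0, "ry": 0, "rz": 0, "gripper": 0.4}]}}

```text
clock: 6.73
position: [0.4875, -0.2749, 0.2984]
ee_rot: [0.012, 0.991, -0.092, 0.091]
wrist_force: [0.8, -1.0, 1.0]
opening: 0.048
grasp_force: 62.7
```

```bash
python3 obs.py; python3 - <<'E'
from go import *
from h import *
x,T,q=cur();d=cam("wrist");cv2.imwrite("pics/w2.png",d["frame"])
a=T.apply([0,0,1]);print("a",a,"x",T.apply([1,0,0]),"grasp pt px",proj(d,[x-.005*a]).round())
E
```

```text
{'clock': 6.7333, 'q': [-0.6122, 0.2152, 1.8793, 0.0907, 0.8788, 1.0919], 'position': [0.4875, -0.2749, 0.2984], 'ee_rot': [0.0117, 0.9915, -0.0922, 0.0911], 'wrist_force': [0.8227, -1.0276, 0.9632], 'opening': 0.048}
a [ 0.17844345 -0.0400887  -0.98313317] x [ 0.96641896 -0.18063111  0.18277524] grasp pt px [[255. 270.]]
```

View pics/w2.png

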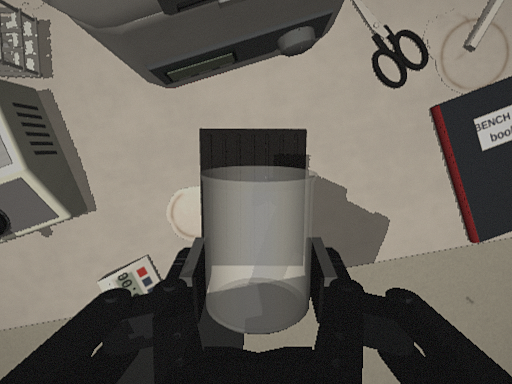

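The beaker is held at its lower end: the bottom ellipse is centred at about (257,306) and 103 px wide, and the mouth at about (256,172) and 111 px wide. I'll compute its pose in the tool frame.

```bash
python3 - <<'E'
from go import *
from h import *
from scipy.optimize import least_squares
x,T,q=cur();d=cam("wrist");R=cv2.Rodrigues(d["rvec"])[0];c=-R.T@np.ravel(d["tvec"]);f=d["mtx"][0,0]
print("f",f,"cam in tool",T.inv().apply(c-x).round(4),"cam axis in tool",T.inv().apply(R[2]).round(3))
def pt(u,v,w,D): 
    k=np.array([(u-d["mtx"][0,2])/f,(v-d["mtx"][1,2])/f,1.])*(f*D/w);return T.inv().apply(R.T@k+c-x)
for D in(.050,.052):
    b=pt(257,306,103,D);m=pt(256,172,111,D);print(D,"bottom",b.round(4),"mouth",m.round(4),np.linalg.norm(m-b))
# fit planar pose: bottom (bx,bz), angle th; project ellipse extremes
def E(p):
    bx,bz,th=p;ax=np.array([np.cos(th),0,np.sin(th)]);nn=np.array([-np.sin(th),0,np.cos(th)])
    B=np.array([bx,0,bz]);M=B+.066*ax;r_=.026
    Q=[B-r_*nn,B+r_*nn,M-r_*nn,M+r_*nn]
    return proj(d,[x+T.apply(v) for v in Q])[:,1]
obs=np.array([333,280,np.nan,166])
for a0 in(.17,):
    s=least_squares(lambda p:np.nan_to_num(E(p)-obs),[-.02,-.005,a0]);print(s.x.round(4),np.degrees(s.x[2]),E(s.x).round(1))
print("expected rows",E([-.02,-.005,.174]).round(1))
E
```

```text
f 308.3860816116933 cam in tool [ 0.0801  0.0013 -0.128 ] cam axis in tool [-0.314 -0.     0.95 ]
0.05 bottom [-0.0208  0.0009 -0.0036] mouth [0.0438 0.0004 0.0063] 0.06535351509856752
0.052 bottom [-0.0248  0.0009  0.0013] mouth [0.0423 0.0004 0.0117] 0.0679676557025102
[-0.0211 -0.0003  0.1911] 10.948726258370284 [333.  280.  173.3 166. ]
expected rows [340.7 282.5 175.2 165.4]
```

```bash
cat >> plan.py <<'E'
Bt=np.array([-.021,0,0.]);TAU=10.5
def put(psi,n,zb=.162):
    _,Tp=place(TAU,-1,psi);return np.array([*n,zb])-Tp.apply(Bt),Tp
E
python3 - <<'E'
from go import *
from h import *
for n,(x0,y0,w,h) in(("top",(150,155,25,25)),("scene",(184,116,18,30))):
    d=cam(n);g=d["frame"].max(2)[y0:y0+h,x0:x0+w]
    m=(g<100).astype(np.uint8);k,l,st,ce=cv2.connectedComponentsWithStats(m)
    print(n,[(st[i].tolist(),(ce[i]+[x0,y0]).round(1).tolist()) for i in range(1,k) if st[i][4]>3])
    for z in(.096,.146):
        for c in(ce[np.argmax(st[1:,4])+1]+[x0,y0],): print(z,ray(d,c,z).round(4))
x,T,q=cur();N=(.585,.247)
for psi in(-95,-105):
    p,Tp=put(psi,N);h0=p+[0,0,.16]
    sh=T.inv().apply(h0-x);w=(T.inv()*Tp).as_rotvec()
    print(psi,p,"shift/.5",(sh/.5).round(3),np.linalg.norm(sh)/.04,"rot/.5",(w/.5).round(3),np.degrees(np.linalg.norm(w))/7)
    seq(x,T,q,[(20,sh/20,0*w),(24,0*sh,w/24),(16,Tp.inv().apply([0,0,-.01]),0*w)])
    seq(x,T,q,[(20,0*sh,w/20),(24,Tp.inv().apply(h0-x)/24,0*w)])
E
```

```text
top [([8, 9, 9, 7, 39], [162.2, 167.6])]
0.096 [0.5875 0.2484 0.096 ]
0.146 [0.5822 0.2365 0.146 ]
scene [([0, 0, 18, 10, 115], [194.1, 119.0]), ([5, 12, 7, 13, 52], [192.2, 134.0]), ([13, 17, 5, 4, 6], [199.0, 134.5]), ([0, 18, 5, 4, 5], [186.0, 135.6]), ([2, 26, 5, 4, 6], [188.0, 143.3]), ([10, 26, 8, 4, 9], [197.9, 143.0])]
0.096 [0.6431 0.3155 0.096 ]
0.146 [0.6099 0.2683 0.146 ]
-95 [0.58533354 0.25081238 0.14135165] shift/.5 [ 0.01  -1.066 -0.024] 13.329934299215784 rot/.5 [-2.065 -2.305 -2.973] 17.562104336012492
end [0.585 0.251 0.141] q [ 0.72  1.19  1.14 -0.83  1.97  1.  ] speed 0.36 margin 0.59
end [0.585 0.251 0.301] q [ 0.72  1.    1.15 -0.9   2.09  0.84] speed 0.41 margin 0.19
-105 [0.58599049 0.25069655 0.14135165] shift/.5 [ 0.011 -1.066 -0.024] 13.33021066770498 rot/.5 [-1.857 -2.471 -2.675] 16.728986557260363
end [0.586 0.251 0.141] q [ 0.67  1.24  1.   -0.75  2.1   1.  ] speed 0.36 margin 0.47
end [0.586 0.251 0.301] q [ 0.67  1.06  1.01 -0.83  2.22  0.85] speed 0.39 margin 0.33
```

Call:
{"api": "play_rows", "payload": {"deltas": [{"x": 0.0008, "y": -0.04, "z": -0.0017, "rx": 0, "ry": 0, "rz": 0, "gripper": 0.4}, {"x": 0.0008, "y": -0.076, "z": -0.0017, "rx": 0, "ry": 0, "rz": 0, "gripper": 0.4}, {"x": 0.0008, "y": -0.076, "z": -0.0017, "rx": 0, "ry": 0, "rz": 0, "gripper": 0.4}, {"x": 0.0008, "y": -0.076, "z": -0.0017, "rx": 0, "ry": 0, "rz": 0, "gripper": 0.4}, {"x": 0.0008, "y": -0.076, "z": -0.0017, "rx": 0, "ry": 0, "rz": 0, "gripper": 0.4}, {"x": 0.0008, "y": -0.076, "z": -0.0017, "rx": 0, "ry": 0, "rz": 0, "gripper": 0.4}, {"x": 0.0008, "y": -0.076, "z": -0.0017, "rx": 0, "ry": 0, "rz": 0, "gripper": 0.4}, {"x": 0.0008, "y": -0.076, "z": -0.0017, "rx": 0, "ry": 0, "rz": 0, "gripper": 0.4}, {"x": 0.0008, "y": -0.076, "z": -0.0017, "rx": 0, "ry": 0, "rz": 0, "gripper": 0.4}, {"x": 0.0008, "y": -0.076, "z": -0.0017, "rx": 0, "ry": 0, "rz": 0, "gripper": 0.4}, {"x": 0.0008, "y": -0.076, "z": -0.0017, "rx": 0, "ry": 0, "rz": 0, "gripper": 0.4}, {"x": 0.0008, "y": -0.076, "z": -0.0017, "rx": 0, "ry": 0, "rz": 0, "gripper": 0.4}]}}

```text
clock: 7.93
position: [0.5678, 0.1588, 0.2981]
ee_rot: [0.009, 0.992, -0.092, 0.085]
wrist_force: [0.9, -0.3, -0.5]
opening: 0.0485
grasp_force: 62.7
```

Call:
{"api": "play_rows", "payload": {"deltas": [{"x": 0.0008, "y": -0.076, "z": -0.0017, "rx": 0, "ry": 0, "rz": 0, "gripper": 0.4}, {"x": 0.0008, "y": -0.076, "z": -0.0017, "rx": 0, "ry": 0, "rz": 0, "gripper": 0.4}, {"x": 0, "y": -0.036, "z": 0, "rx": 0, "ry": 0, "rz": 0, "gripper": 0.4}, {"x": 0, "y": 0, "z": 0, "rx": -0.103, "ry": -0.137, "rz": -0.149, "gripper": 0.4}, {"x": 0, "y": 0, "z": 0, "rx": -0.103, "ry": -0.137, "rz": -0.149, "gripper": 0.4}, {"x": 0, "y": 0, "z": 0, "rx": -0.103, "ry": -0.137, "rz": -0.149, "gripper": 0.4}, {"x": 0, "y": 0, "z": 0, "rx": -0.103, "ry": -0.137, "rz": -0.149, "gripper": 0.4}, {"x": 0, "y": 0, "z": 0, "rx": -0.103, "ry": -0.137, "rz": -0.149, "gripper": 0.4}, {"x": 0, "y": 0, "z": 0, "rx": -0.103, "ry": -0.137, "rz": -0.149, "gripper": 0.4}, {"x": 0, "y": 0, "z": 0, "rx": -0.103, "ry": -0.137, "rz": -0.149, "gripper": 0.4}, {"x": 0, "y": 0, "z": 0, "rx": -0.103, "ry": -0.137, "rz": -0.149, "gripper": 0.4}]}}

```text
clock: 8.85
position: [0.5864, 0.249, 0.3]
ee_rot: [0.207, 0.938, 0.185, -0.209]
wrist_force: [0.8, 0.7, -1.2]
opening: 0.0481
grasp_force: 62.7
```

Call:
{"api": "play_rows", "payload": {"deltas": [{"x": 0, "y": 0, "z": 0, "rx": -0.103, "ry": -0.137, "rz": -0.149, "gripper": 0.4}, {"x": 0, "y": 0, "z": 0, "rx": -0.103, "ry": -0.137, "rz": -0.149, "gripper": 0.4}, {"x": 0, "y": 0, "z": 0, "rx": -0.103, "ry": -0.137, "rz": -0.149, "gripper": 0.4}, {"x": 0, "y": 0, "z": 0, "rx": -0.103, "ry": -0.137, "rz": -0.149, "gripper": 0.4}, {"x": 0, "y": 0, "z": 0, "rx": -0.103, "ry": -0.137, "rz": -0.149, "gripper": 0.4}, {"x": 0, "y": 0, "z": 0, "rx": -0.103, "ry": -0.137, "rz": -0.149, "gripper": 0.4}, {"x": 0, "y": 0, "z": 0, "rx": -0.103, "ry": -0.137, "rz": -0.149, "gripper": 0.4}, {"x": 0, "y": 0, "z": 0, "rx": -0.103, "ry": -0.137, "rz": -0.149, "gripper": 0.4}, {"x": 0, "y": 0, "z": 0, "rx": -0.103, "ry": -0.137, "rz": -0.149, "gripper": 0.4}, {"x": 0, "y": 0, "z": 0, "rx": -0.103, "ry": -0.137, "rz": -0.149, "gripper": 0.4}, {"x": 0, "y": 0, "z": 0, "rx": 0, "ry": 0, "rz": 0, "gripper": 0.4}]}}

```text
clock: 9.77
position: [0.585, 0.2501, 0.2973]
ee_rot: [0.39, 0.604, 0.472, -0.51]
wrist_force: [-0.3, -0.6, -2.3]
opening: 0.0478
grasp_force: 62.7
```

```bash
python3 obs.py; python3 - <<'E'
from go import *
from h import *
x,T,q=cur();p,Tp=put(-105,(.585,.246));to(x,T,p+[0,0,.08],Tp)
s=cam("scene");t=cam("top");w=cam("wrist")
b=x+T.apply(Bt);m=b+T.apply(np.array([np.cos(.183),0,np.sin(.183)]))*.066
print("bottom",b,"mouth",m)
fs=[]
for d in(s,t,w):
    f=d["frame"].copy()
    for P,c in((b,(0,0,255)),(m,(0,255,0)),([.585,.246,.146],(255,0,255)),([.585,.246,.096],(255,255,0))):
        u=proj(d,[P])[0]
        if 0<u[0]<512 and 0<u[1]<384: f[int(u[1]+.5),int(u[0]+.5)]=c
    fs.append(f)
a=np.vstack([crop(fs[0],140,60,130,100,3),crop(fs[1],120,110,130,100,3)])
cv2.imwrite("pics/p1.png",np.hstack([a,cv2.resize(fs[2],(400,300),interpolation=cv2.INTER_AREA).repeat(1,0) if 0 else cv2.copyMakeBorder(cv2.resize(fs[2],(400,300)),0,300,0,0,0)]))
E
```

```text
{'clock': 9.7667, 'q': [0.686, 1.0677, 1.0125, -0.8201, 2.2262, 0.8556], 'position': [0.585, 0.2501, 0.2973], 'ee_rot': [0.3902, 0.6042, 0.4715, -0.5102], 'wrist_force': [-0.3206, -0.5528, -2.3117], 'opening': 0.0478}
rot/0.5: [0.013 0.015 0.022] rows>= 0.12058278521157317
shift/0.5 after rot: [0.149 0.002 0.028] rows>= 1.8989198111517065
bottom [0.58425816 0.24644752 0.31797631] mouth [0.58352063 0.24614783 0.25198112]
```

View pics/p1.png

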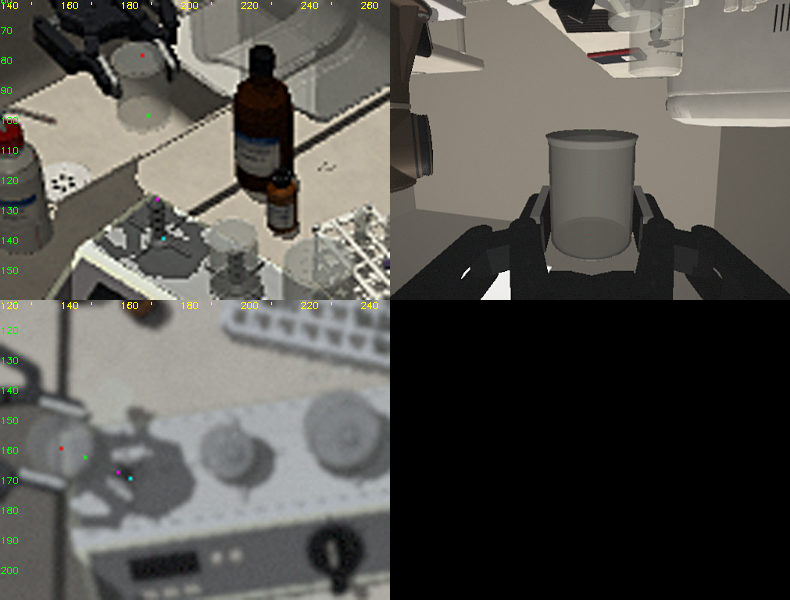

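Call:
{"api": "play_rows", "payload": {"deltas": [{"x": 0, "y": 0, "z": 0.006, "rx": 0.013, "ry": 0.015, "rz": 0.022, "gripper": 0.4}, {"x": 0.0393, "y": 0, "z": 0.0073, "rx": 0, "ry": 0, "rz": 0, "gripper": 0.4}, {"x": 0.0393, "y": 0, "z": 0.0073, "rx": 0, "ry": 0, "rz": 0, "gripper": 0.4}, {"x": 0.0393, "y": 0, "z": 0.0073, "rx": 0, "ry": 0, "rz": 0, "gripper": 0.4}, {"x": 0, "y": 0, "z": 0, "rx": 0, "ry": 0, "rz": 0, "gripper": 0.4}]}}

```text
clock: 10.33
position: [0.5858, 0.246, 0.2361]
ee_rot: [0.387, 0.615, 0.466, -0.505]
wrist_force: [-0.8, -0.2, -0.8]
opening: 0.0482
grasp_force: 62.7
```

```bash
python3 obs.py; python3 - <<'E'
from go import *
from h import *
x,T,q=cur();p,Tp=put(-105,(.585,.243));to(x,T,p,Tp)
s=cam("scene");t=cam("top")
b=x+T.apply(Bt);m=b+T.apply(np.array([np.cos(.183),0,np.sin(.183)]))*.066
print("bottom",b,"mouth",m)
fs=[]
for d in(s,t):
    f=d["frame"].copy()
    for P,c in((b,(0,0,255)),(m,(0,255,0))):
        u=proj(d,[P])[0];f[int(u[1]+.5),int(u[0]+.5)]=c
    fs.append(f)
cv2.imwrite("pics/p2.png",np.hstack([crop(fs[0],160,80,70,80,5),crop(fs[1],130,130,70,80,5)]))
E
```

```text
{'clock': 10.3333, 'q': [0.6772, 1.128, 1.0175, -0.7709, 2.1709, 0.938], 'position': [0.5858, 0.246, 0.2361], 'ee_rot': [0.3873, 0.6146, 0.4661, -0.5051], 'wrist_force': [-0.8361, -0.1865, -0.7907], 'opening': 0.0482}
rot/0.5: [-0.012 -0.015 -0.013] rows>= 0.09543865900257044
shift/0.5 after rot: [ 0.187 -0.     0.033] rows>= 2.367675915696168
bottom [0.58465251 0.2421415  0.25667351] mouth [0.58512383 0.24255838 0.19067651]
```

View pics/p2.png

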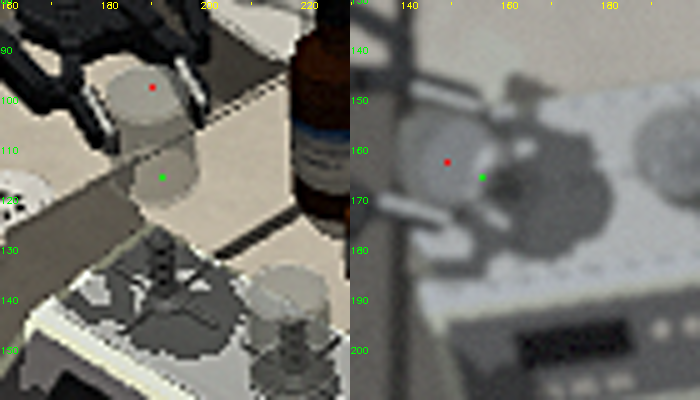

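The views agree: the mouth centre at scene (193,116) is straight above the nozzle tip (192,127). Continuing down.

Call:
{"api": "play_rows", "payload": {"deltas": [{"x": 0.0315, "y": 0, "z": 0.0055, "rx": 0, "ry": 0, "rz": 0, "gripper": 0.4}, {"x": 0.0315, "y": 0, "z": 0.0055, "rx": 0, "ry": 0, "rz": 0, "gripper": 0.4}, {"x": 0.0315, "y": 0, "z": 0.0055, "rx": 0, "ry": 0, "rz": 0, "gripper": 0.4}, {"x": 0.0315, "y": 0, "z": 0.0055, "rx": 0, "ry": 0, "rz": 0, "gripper": 0.4}, {"x": 0.0315, "y": 0, "z": 0.0055, "rx": 0, "ry": 0, "rz": 0, "gripper": 0.4}, {"x": 0, "y": 0, "z": 0, "rx": 0, "ry": 0, "rz": 0, "gripper": 0.4}, {"x": 0, "y": 0, "z": 0, "rx": 0, "ry": 0, "rz": 0, "gripper": 0.4}]}}

```text
clock: 11.02
position: [0.5873, 0.2482, 0.1596]
ee_rot: [0.388, 0.615, 0.466, -0.504]
wrist_force: [0.8, 0.3, 0.6]
opening: 0.0481
grasp_force: 62.7
```

```bash
python3 obs.py; python3 - <<'E'
from go import *
x,T,q=cur();p,Tp=put(-105,(.585,.243));to(x,T,p,Tp)
E
```

```text
{'clock': 11.0167, 'q': [0.6785, 1.2227, 0.9921, -0.7396, 2.1196, 0.9972], 'position': [0.5873, 0.2482, 0.1596], 'ee_rot': [0.388, 0.615, 0.466, -0.5041], 'wrist_force': [0.7767, 0.2609, 0.5591], 'opening': 0.0481}
rot/0.5: [-0.009 -0.017 -0.017] rows>= 0.10610510391563797
shift/0.5 after rot: [ 0.035 -0.002  0.01 ] rows>= 0.4582904209631581
```

Call:
{"api": "play_rows", "payload": {"deltas": [{"x": 0.006, "y": 0, "z": 0.0025, "rx": -0.009, "ry": -0.017, "rz": -0.017, "gripper": 0.4}, {"x": 0.006, "y": 0, "z": 0.0025, "rx": 0, "ry": 0, "rz": 0, "gripper": 0.4}, {"x": 0.006, "y": 0, "z": 0.0025, "rx": 0, "ry": 0, "rz": 0, "gripper": 0.4}, {"x": 0.006, "y": 0, "z": 0.0025, "rx": 0, "ry": 0, "rz": 0, "gripper": 0.4}, {"x": 0, "y": 0, "z": 0, "rx": 0, "ry": 0, "rz": 0, "gripper": 0.4}, {"x": 0, "y": 0, "z": 0, "rx": 0, "ry": 0, "rz": 0, "gripper": 0.4}]}}

```text
clock: 11.52
position: [0.5869, 0.2458, 0.1482]
ee_rot: [0.389, 0.611, 0.468, -0.506]
wrist_force: [0.6, -0.5, -0.7]
opening: 0.0483
grasp_force: 62.7
```

Call:
{"api": "play_rows", "payload": {"deltas": [{"x": 0.003, "y": 0, "z": 0, "rx": 0, "ry": 0, "rz": 0, "gripper": 0.4}, {"x": 0, "y": 0, "z": 0, "rx": 0, "ry": 0, "rz": 0, "gripper": 0.4}, {"x": 0.003, "y": 0, "z": 0, "rx": 0, "ry": 0, "rz": 0, "gripper": 0.4}, {"x": 0, "y": 0, "z": 0, "rx": 0, "ry": 0, "rz": 0, "gripper": 0.4}]}}

```text
clock: 11.85
position: [0.5871, 0.2464, 0.1451]
ee_rot: [0.389, 0.611, 0.468, -0.506]
wrist_force: [0.1, -0.3, 0.3]
opening: 0.0482
grasp_force: 62.7
```

Call:
{"api": "play_rows", "payload": {"deltas": [{"x": 0.003, "y": 0, "z": 0, "rx": 0, "ry": 0, "rz": 0, "gripper": 0.4}, {"x": 0, "y": 0, "z": 0, "rx": 0, "ry": 0, "rz": 0, "gripper": 0.4}, {"x": 0.003, "y": 0, "z": 0, "rx": 0, "ry": 0, "rz": 0, "gripper": 0.4}, {"x": 0, "y": 0, "z": 0, "rx": 0, "ry": 0, "rz": 0, "gripper": 0.4}]}}

```text
clock: 12.18
position: [0.5872, 0.2469, 0.142]
ee_rot: [0.389, 0.611, 0.468, -0.506]
wrist_force: [-0.2, 0.3, -1.4]
opening: 0.0483
grasp_force: 62.7
```

Call:
{"api": "play_rows", "payload": {"deltas": [{"x": 0.002, "y": 0, "z": 0, "rx": 0, "ry": 0, "rz": 0, "gripper": 0.4}, {"x": 0, "y": 0, "z": 0, "rx": 0, "ry": 0, "rz": 0, "gripper": 0.4}]}}

```text
clock: 12.35
position: [0.5873, 0.2471, 0.1414]
ee_rot: [0.389, 0.611, 0.468, -0.506]
wrist_force: [-0.9, 0.2, 1.0]
opening: 0.0483
grasp_force: 62.8
```

Call:
{"api": "play_rows", "payload": {"deltas": [{"x": 0.002, "y": 0, "z": 0, "rx": 0, "ry": 0, "rz": 0, "gripper": 0.4}, {"x": 0, "y": 0, "z": 0, "rx": 0, "ry": 0, "rz": 0, "gripper": 0.4}]}}

```text
clock: 12.52
position: [0.5873, 0.2473, 0.141]
ee_rot: [0.389, 0.611, 0.468, -0.507]
wrist_force: [0.1, -0.3, 5.6]
opening: 0.0479
grasp_force: 63.0
```

Call:
{"api": "play_rows", "payload": {"deltas": [{"x": 0.002, "y": 0, "z": 0, "rx": 0, "ry": 0, "rz": 0, "gripper": 0.4}, {"x": 0, "y": 0, "z": 0, "rx": 0, "ry": 0, "rz": 0, "gripper": 0.4}]}}

```text
clock: 12.68
position: [0.5874, 0.2475, 0.1407]
ee_rot: [0.39, 0.611, 0.467, -0.507]
wrist_force: [-0.5, -0.4, 11.0]
opening: 0.0485
grasp_force: 63.1
```

Call:
{"api": "play_rows", "payload": {"deltas": [{"x": 0.002, "y": 0, "z": 0, "rx": 0, "ry": 0, "rz": 0, "gripper": 0.4}, {"x": 0, "y": 0, "z": 0, "rx": 0, "ry": 0, "rz": 0, "gripper": 0.4}]}}

```text
clock: 12.85
position: [0.5874, 0.2477, 0.1404]
ee_rot: [0.39, 0.611, 0.467, -0.507]
wrist_force: [-0.4, 0.2, 17.0]
opening: 0.0483
grasp_force: 63.3
```

Call:
{"api": "play_rows", "payload": {"deltas": [{"x": -0.004, "y": 0, "z": 0, "rx": 0, "ry": 0, "rz": 0, "gripper": 0.4}, {"x": 0, "y": 0, "z": 0, "rx": 0, "ry": 0, "rz": 0, "gripper": 0.4}, {"x": 0, "y": 0, "z": 0, "rx": 0, "ry": 0, "rz": 0, "gripper": 0.58}, {"x": 0, "y": 0, "z": 0, "rx": 0, "ry": 0, "rz": 0, "gripper": 0.62}, {"x": 0, "y": 0, "z": 0, "rx": 0, "ry": 0, "rz": 0, "gripper": 0.68}, {"x": 0, "y": 0, "z": 0, "rx": 0, "ry": 0, "rz": 0, "gripper": 0.75}, {"x": 0, "y": 0, "z": 0, "rx": 0, "ry": 0, "rz": 0, "gripper": 0.85}, {"x": 0, "y": 0, "z": 0, "rx": 0, "ry": 0, "rz": 0, "gripper": 0.9}, {"x": 0, "y": 0, "z": 0, "rx": 0, "ry": 0, "rz": 0, "gripper": 0.9}, {"x": 0, "y": 0, "z": 0, "rx": 0, "ry": 0, "rz": 0, "gripper": 0.9}]}}

```text
clock: 13.68
position: [0.5873, 0.2472, 0.1402]
ee_rot: [0.389, 0.611, 0.468, -0.506]
wrist_force: [0.3, 0.5, -0.7]
opening: 0.0768
grasp_force: 0.0
```

```bash
python3 obs.py; python3 - <<'E'
from h import *
s=cam("scene");t=cam("top");w=cam("wrist")
cv2.imwrite("pics/p3.png",np.hstack([np.vstack([crop(s["frame"],150,90,100,75,4),crop(t["frame"],130,130,100,75,4)]),cv2.copyMakeBorder(cv2.resize(w["frame"],(400,300)),0,300,0,0,0)]))
E
```

```text
{'clock': 13.6833, 'q': [0.6795, 1.2486, 0.9874, -0.7388, 2.1074, 1.0027], 'position': [0.5873, 0.2472, 0.1402], 'ee_rot': [0.3891, 0.6108, 0.4681, -0.5064], 'wrist_force': [0.3395, 0.5436, -0.6805], 'opening': 0.0768}
```

View pics/p3.png

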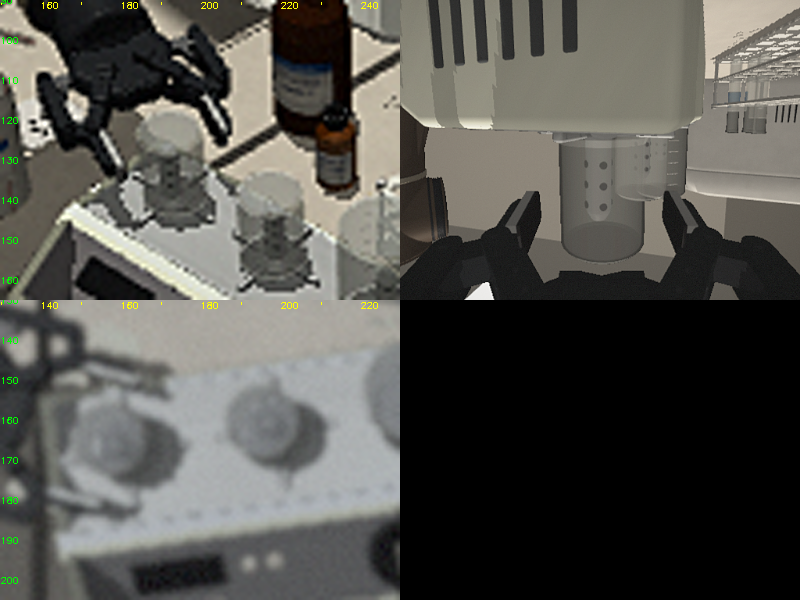

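The small beaker stands upright over the nozzle (scene (192,133), tube inside it), and the fingers are clear on both sides. I'll retreat along the tool axis and plan the knob.

Call:
{"api": "play_rows", "payload": {"deltas": [{"x": 0, "y": 0, "z": -0.02, "rx": 0, "ry": 0, "rz": 0, "gripper": 0.9}, {"x": 0, "y": 0, "z": -0.06, "rx": 0, "ry": 0, "rz": 0, "gripper": 0.9}, {"x": 0, "y": 0, "z": -0.07, "rx": 0, "ry": 0, "rz": 0, "gripper": 0.9}, {"x": -0.05, "y": 0, "z": -0.05, "rx": 0, "ry": 0, "rz": 0, "gripper": 0.9}, {"x": -0.07, "y": 0, "z": 0, "rx": 0, "ry": 0, "rz": 0, "gripper": 0.9}, {"x": -0.07, "y": 0, "z": 0, "rx": 0, "ry": 0, "rz": 0, "gripper": 0.9}, {"x": -0.07, "y": 0, "z": 0, "rx": 0, "ry": 0, "rz": 0, "gripper": 0.9}, {"x": -0.07, "y": 0, "z": 0, "rx": 0, "ry": 0, "rz": 0, "gripper": 0.9}, {"x": 0, "y": 0, "z": 0, "rx": 0, "ry": 0, "rz": 0, "gripper": 0.9}]}}

```text
clock: 14.58
position: [0.605, 0.3127, 0.3284]
ee_rot: [0.389, 0.614, 0.467, -0.503]
wrist_force: [0.7, 0.0, 1.7]
opening: 0.0766
grasp_force: 0.0
```

```bash
python3 obs.py; cat >knob.py <<'E'
from go import *
YAW=7.8
ex=az(YAW);ey=az(YAW+90);sl=np.arctan2(40,70)
u=np.cos(sl)*ex+np.sin(sl)*Z; n=-np.sin(sl)*ex+np.cos(sl)*Z   # up slope, normal
def kpose(K,out,theta,phi,s):
    """K panel centre of knob, out mm along n, theta tool tilt in x-z plane, phi clockwise twist"""
    t=np.radians(theta);a=-np.cos(t)*Z+np.sin(t)*ex
    T=Ro.from_rotvec(-phi*n)*Rt(s*ey,a); return K+n*out+.005*T.apply([0,0,1]),T
E
python3 - <<'E'
from knob import *
from h import *
s=cam("scene");t=cam("top")
for d,(x0,y0,w,h) in((t,(215,178,35,35)),(s,(195,165,40,40))):
    g=d["frame"].max(2)[y0:y0+h,x0:x0+w]
    for th in(35,50):
        k,l,st,ce=cv2.connectedComponentsWithStats((g<th).astype(np.uint8));i=np.argmax(st[1:,4])+1
        print(th,st[i].tolist(),(ce[i]+[x0,y0]).round(1),ray(d,ce[i]+[x0,y0],.085).round(4))
mid=np.array([.585,.245,0])-.105*ey; O=mid-.03*ex; O[2]=0
print("O",O.round(3))
K=np.array([.49,.045,.07])
for sg in(1,-1):
  for th in(0,8,15,30):
    for phi in(0,.5,1.1):
        o=best(*kpose(K,.036,th,phi,sg));print(sg,th,phi,[(a,b.tolist()) for a,b in o[:2]])
E
```

```text
{'clock': 14.5833, 'q': [0.721, 1.1355, 0.7592, -0.8903, 2.3652, 0.7294], 'position': [0.605, 0.3127, 0.3284], 'ee_rot': [0.3892, 0.614, 0.4674, -0.5031], 'wrist_force': [0.723, 0.0395, 1.661], 'opening': 0.0766}
35 [8, 8, 18, 21, 182] [232.1 194.1] [0.5152 0.0549 0.085 ]
50 [8, 7, 18, 23, 246] [231.7 194.2] [0.515 0.056 0.085]
35 [10, 12, 21, 23, 293] [216.2 189.6] [0.5082 0.0511 0.085 ]
50 [10, 12, 22, 25, 320] [216.4 189.9] [0.5078 0.0501 0.085 ]
O [0.57  0.137 0.   ]
1 0 0 [(np.float64(0.46), [0.03, 0.44, 2.16, -0.0, 0.55, -1.68])]
1 0 0.5 [(np.float64(0.49), [-0.15, 0.45, 2.18, 0.46, 0.58, -1.82])]
1 0 1.1 [(np.float64(0.38), [-0.35, 0.49, 2.29, 1.02, 0.63, -2.0])]
1 8 0 [(np.float64(0.25), [0.02, 0.4, 2.26, 0.05, 0.34, -1.73])]
1 8 0.5 [(np.float64(0.3), [-0.13, 0.41, 2.28, 0.61, 0.39, -1.95])]
1 8 1.1 [(np.float64(0.3), [-0.29, 0.44, 2.37, 1.23, 0.47, -2.15])]
1 15 0 [(np.float64(0.06), [0.01, 0.37, 2.36, 0.22, 0.15, -1.92])]
1 15 0.5 [(np.float64(0.14), [-0.11, 0.38, 2.38, 0.97, 0.23, -2.28])]
1 15 1.1 [(np.float64(0.23), [-0.23, 0.4, 2.44, 1.57, 0.35, -2.41])]
1 30 0 [(np.fl
[... 296 characters left out ...]
8, 0.46, 0.58, 1.33])]
-1 0 1.1 [(np.float64(0.38), [-0.35, 0.49, 2.29, 1.02, 0.63, 1.15])]
-1 8 0 [(np.float64(0.25), [0.02, 0.4, 2.26, 0.05, 0.34, 1.41])]
-1 8 0.5 [(np.float64(0.3), [-0.13, 0.41, 2.28, 0.61, 0.39, 1.19])]
-1 8 1.1 [(np.float64(0.3), [-0.29, 0.44, 2.37, 1.23, 0.47, 1.0])]
-1 15 0 [(np.float64(0.06), [0.01, 0.37, 2.36, 0.22, 0.15, 1.22])]
-1 15 0.5 [(np.float64(0.14), [-0.11, 0.38, 2.38, 0.97, 0.23, 0.86])]
-1 15 1.1 [(np.float64(0.23), [-0.23, 0.4, 2.44, 1.57, 0.35, 0.73])]
-1 30 0 [(np.float64(0.1), [-0.03, 0.4, 2.57, 2.9, 0.35, -1.49])]
-1 30 0.5 [(np.float64(0.1), [-0.03, 0.4, 2.57, 2.91, 0.35, -0.99])]
-1 30 1.1 [(np.float64(0.1), [-0.03, 0.4, 2.57, 2.92, 0.35, -0.4])]
```

```bash
python3 - <<'E'
from knob import *
x,T,q=cur();K=np.array([.517,.054,.07])
p,Tp=kpose(K,.036,5,0,-1);h0=p+[0,0,.16]
d,w=to(x,T,h0,Tp)
X,TT,Q=seq(x,T,q,[(20,0*d,w/20),(16,d/16,0*d)])
_,_,Q=seq(X,TT,Q,[(8,Tp.inv().apply([0,0,-.02]),0*d)])
for phi in np.arange(0,1.16,.2):
    xx,t2=kpose(K,.036,5,phi,-1);f=ik(xx,t2,Q);Q=f.x;a=t2.apply([0,0,1]);print(round(phi,2),f.cost<1e-7,Q.round(2),"axis at 54,150mm",(xx-.059*a).round(3),(xx-.155*a).round(3))
E
```

```text
rot/0.5: [1.541 2.567 2.026] rows>= 14.796001682921824
shift/0.5 after rot: [-0.29   0.489  0.108] rows>= 7.231588493732996
end [0.5   0.052 0.256] q [0.04 0.21 1.99 0.01 0.86 1.47] speed 0.4 margin 0.32
end [0.5   0.052 0.096] q [0.04 0.44 2.16 0.02 0.45 1.46] speed 0.22 margin 0.36
0.0 True [0.04 0.44 2.16 0.02 0.45 1.46] axis at 54,150mm [0.495 0.051 0.155] [0.486 0.05  0.251]
0.2 True [-0.02  0.44  2.16  0.22  0.46  1.4 ] axis at 54,150mm [0.495 0.046 0.155] [0.487 0.037 0.25 ]
0.4 True [-0.08  0.45  2.18  0.41  0.48  1.35] axis at 54,150mm [0.494 0.042 0.154] [0.485 0.025 0.248]
0.6 True [-0.14  0.45  2.2   0.61  0.49  1.29] axis at 54,150mm [0.493 0.038 0.153] [0.482 0.013 0.245]
0.8 True [-0.2   0.46  2.23  0.81  0.5   1.23] axis at 54,150mm [0.491 0.034 0.152] [0.476 0.003 0.241]
1.0 True [-0.25  0.47  2.26  1.01  0.52  1.17] axis at 54,150mm [0.488 0.031 0.15 ] [ 0.469 -0.006  0.236]
```

Call:
{"api": "play_rows", "payload": {"deltas": [{"x": 0, "y": 0, "z": 0, "rx": 0.0963, "ry": 0.1604, "rz": 0.1266, "gripper": 0.9}, {"x": 0, "y": 0, "z": 0, "rx": 0.0963, "ry": 0.1604, "rz": 0.1266, "gripper": 0.9}, {"x": 0, "y": 0, "z": 0, "rx": 0.0963, "ry": 0.1604, "rz": 0.1266, "gripper": 0.9}, {"x": 0, "y": 0, "z": 0, "rx": 0.0963, "ry": 0.1604, "rz": 0.1266, "gripper": 0.9}, {"x": 0, "y": 0, "z": 0, "rx": 0.0963, "ry": 0.1604, "rz": 0.1266, "gripper": 0.9}, {"x": 0, "y": 0, "z": 0, "rx": 0.0963, "ry": 0.1604, "rz": 0.1266, "gripper": 0.9}, {"x": 0, "y": 0, "z": 0, "rx": 0.0963, "ry": 0.1604, "rz": 0.1266, "gripper": 0.9}, {"x": 0, "y": 0, "z": 0, "rx": 0.0963, "ry": 0.1604, "rz": 0.1266, "gripper": 0.9}, {"x": 0, "y": 0, "z": 0, "rx": 0.0963, "ry": 0.1604, "rz": 0.1266, "gripper": 0.9}, {"x": 0, "y": 0, "z": 0, "rx": 0.0963, "ry": 0.1604, "rz": 0.1266, "gripper": 0.9}, {"x": 0, "y": 0, "z": 0, "rx": 0.0963, "ry": 0.1604, "rz": 0.1266, "gripper": 0.9}, {"x": 0, "y": 0, "z": 0, "rx": 0.0963, "ry": 0.1604, "rz": 0.1266, "gripper": 0.9}]}}

```text
clock: 15.68
position: [0.6048, 0.3131, 0.3197]
ee_rot: [0.108, 0.97, 0.186, -0.11]
wrist_force: [1.0, 0.3, 0.1]
opening: 0.0765
grasp_force: 0.0
```

Call:
{"api": "play_rows", "payload": {"deltas": [{"x": 0, "y": 0, "z": 0, "rx": 0.0963, "ry": 0.1604, "rz": 0.1266, "gripper": 0.9}, {"x": 0, "y": 0, "z": 0, "rx": 0.0963, "ry": 0.1604, "rz": 0.1266, "gripper": 0.9}, {"x": 0, "y": 0, "z": 0, "rx": 0.0963, "ry": 0.1604, "rz": 0.1266, "gripper": 0.9}, {"x": 0, "y": 0, "z": 0, "rx": 0.0963, "ry": 0.1604, "rz": 0.1266, "gripper": 0.9}, {"x": -0.0362, "y": 0.0611, "z": 0, "rx": 0, "ry": 0, "rz": 0, "gripper": 0.9}, {"x": -0.0362, "y": 0.0611, "z": 0, "rx": 0, "ry": 0, "rz": 0, "gripper": 0.9}, {"x": -0.0362, "y": 0.0611, "z": 0.01, "rx": 0, "ry": 0, "rz": 0, "gripper": 0.9}, {"x": -0.0362, "y": 0.0611, "z": 0.014, "rx": 0, "ry": 0, "rz": 0, "gripper": 0.9}, {"x": -0.0362, "y": 0.0611, "z": 0.02, "rx": 0, "ry": 0, "rz": 0, "gripper": 0.9}, {"x": -0.0362, "y": 0.0611, "z": 0.02, "rx": 0, "ry": 0, "rz": 0, "gripper": 0.9}, {"x": -0.0362, "y": 0.0611, "z": 0.02, "rx": 0, "ry": 0, "rz": 0, "gripper": 0.9}, {"x": -0.0362, "y": 0.0611, "z": 0.022, "rx": 0, "ry": 0, "rz": 0, "gripper": 0.9}]}}

```text
clock: 16.68
position: [0.4982, 0.0505, 0.255]
ee_rot: [-0.002, 0.997, 0.068, 0.041]
wrist_force: [1.5, -0.3, -0.7]
opening: 0.077
grasp_force: 0.0
```

Call:
{"api": "play_rows", "payload": {"deltas": [{"x": 0, "y": 0, "z": 0, "rx": 0, "ry": 0, "rz": 0, "gripper": 0.9}, {"x": 0, "y": 0, "z": 0, "rx": 0, "ry": 0, "rz": 0, "gripper": 0.9}]}}

```text
clock: 16.85
position: [0.4982, 0.0502, 0.255]
ee_rot: [-0.002, 0.997, 0.067, 0.04]
wrist_force: [0.2, -0.0, 0.4]
opening: 0.0764
grasp_force: 0.0
```

```bash
python3 obs.py; python3 - <<'E'
from knob import *
from h import *
x,T,q=cur();K=np.array([.517,.054,.07])
p,Tp=kpose(K,.036,5,0,-1);to(x,T,p+[0,0,.16],Tp)
d=cam("wrist");f=d["frame"].copy();np.savez("wk.npz",**d)
V=[K+.043*n,K+.043*n+.03*u,K+.043*n-.03*u,K+.043*n+.008*ey,K+.043*n-.008*ey]+[K+.01*n+.0265*(np.cos(b)*u+np.sin(b)*ey) for b in np.arange(0,6.2,.785)]
P_=proj(d,V);print(P_[:5].round(1))
for i,v in enumerate(P_): cv2.circle(f,tuple(int(round(c)) for c in v),2,(0,0,255) if i<5 else (0,255,0),-1)
cv2.imwrite("pics/k1.png",f)
E
```

```text
{'clock': 16.85, 'q': [0.0351, 0.2208, 1.9804, 0.0088, 0.8598, 1.467], 'position': [0.4982, 0.0502, 0.255], 'ee_rot': [-0.0021, 0.997, 0.0666, 0.0404], 'wrist_force': [0.2387, -0.0201, 0.3502], 'opening': 0.0764}
rot/0.5: [ 0.003  0.013 -0.005] rows>= 0.058246211423578075
shift/0.5 after rot: [ 0.004 -0.002 -0.002] rows>= 0.06112502935010355
[[255.1 192.1]
 [254.9 167.5]
 [255.4 213.5]
 [246.7 192.2]
 [263.6 192.1]]
```

View pics/k1.png

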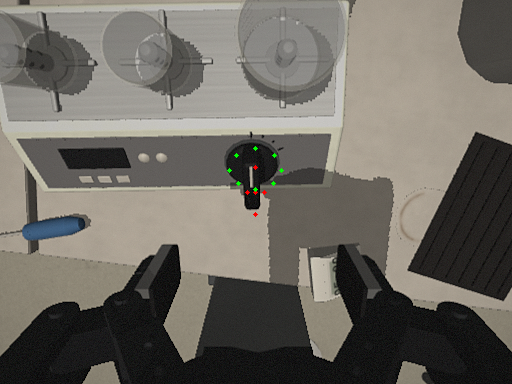

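The wrist view shows the knob skirt centred near (252,163) and its bar running (251,165)–(253,209), about (-3.5,-6) px from my estimate. I'll check the yaw from the panel's edge lines and correct.

```bash
python3 - <<'E'
from knob import *
from h import *
d=dict(np.load("wk.npz"));g=cv2.cvtColor(d["frame"],cv2.COLOR_BGR2GRAY).astype(int)
for name,cols,r0,r1,z in(("inlay top",list(range(25,215,5))+list(range(285,335,5)),122,152,.088),("inlay bottom",list(range(40,220,5)),178,195,.054)):
    P_=[]
    for c in cols:
        col=g[r0:r1,c-1:c+2].mean(1);dd=np.diff(col);i=np.argmin(dd) if name=="inlay top" else np.argmax(dd);P_.append((c,r0+i+.5))
    P_=np.array(P_,np.float32);vx,vy,x0,y0=cv2.fitLine(P_,cv2.DIST_HUBER,0,.01,.01).ravel()
    a=ray(d,(40,y0+(40-x0)*vy/vx),z);b=ray(d,(330,y0+(330-x0)*vy/vx),z);e=a-b
    print(name,"yaw",np.degrees(np.arctan2(-e[0],e[1])).round(2),a.round(4),b.round(4),"img slope",vy/vx)
# knob dark mask
m=(g<45).astype(np.uint8);m[:125]=0;m[215:]=0;m[:,:215]=0;m[:,290:]=0
k,l,st,ce=cv2.connectedComponentsWithStats(m);i=np.argmax(st[1:,4])+1;print("knob",st[i],ce[i])
for row in(150,155,160,165,170,180,190,200,205):
    c=np.where(l[row]==i)[0];print(row,c.min() if len(c) else None,c.max() if len(c) else None)
E
```

```text
inlay top yaw 8.56 [0.5169 0.2634 0.088 ] [ 0.5585 -0.0131  0.088 ] img slope -0.01569243
inlay bottom yaw 8.49 [0.4553 0.2883 0.054 ] [ 0.503  -0.0316  0.054 ] img slope -0.01407606
knob [ 226  143   52   66 1981] [251.54820798 168.86521959]
150 232 271
155 228 275
160 226 276
165 226 277
170 228 276
180 236 267
190 244 259
200 245 259
205 245 259
```

```bash
sed -i 's/^YAW=7.8/YAW=8.5/' knob.py; python3 - <<'E'
from knob import *
from h import *
d=dict(np.load("wk.npz"))
for z in(.076,.08,.084): print(z,(ray(d,(251.5,164),z)-.01*n).round(4))
for K in([.519,.057,.071],[.522,.057,.0725]):
    K=np.array(K);b=np.arange(0,6.3,.1);S=proj(d,[K+.01*n+.0265*(np.cos(t)*u+np.sin(t)*ey) for t in b])
    print(K,"skirt box",S.min(0).round(1),S.max(0).round(1),"bar end",proj(d,[K+.043*n-.03*u,K+.043*n+.03*u]).round(1).tolist())
K=np.array([.521,.0565,.072])
x,T,q=cur();p,Tp=kpose(K,.036,5,0,-1);to(x,T,p,Tp);print(p)
E
```

```text
0.076 [0.5218 0.0586 0.0673]
0.08 [0.5225 0.0586 0.0713]
0.084 [0.5231 0.0586 0.0753]
[0.519 0.057 0.071] skirt box [226.5 146.1] [278.8 186.6] bar end [[253.2, 211.6], [251.7, 165.0]]
[0.522  0.057  0.0725] skirt box [226.7 143.1] [279.3 184.2] bar end [[253.6, 209.2], [252.1, 161.8]]
rot/0.5: [ 0.005  0.01  -0.027] rows>= 0.11968736630935048
shift/0.5 after rot: [-0.018 -0.004  0.314] rows>= 3.9365812683265866
[0.50376618 0.05392439 0.09827578]
```

Call:
{"api": "play_rows", "payload": {"deltas": [{"x": -0.002, "y": -0.0008, "z": 0.0391, "rx": 0.005, "ry": 0.01, "rz": -0.027, "gripper": 0.9}, {"x": -0.002, "y": -0.0008, "z": 0.0391, "rx": 0, "ry": 0, "rz": 0, "gripper": 0.8}, {"x": -0.002, "y": -0.0008, "z": 0.0391, "rx": 0, "ry": 0, "rz": 0, "gripper": 0.7}, {"x": -0.002, "y": -0.0008, "z": 0.0391, "rx": 0, "ry": 0, "rz": 0, "gripper": 0.6}, {"x": -0.002, "y": -0.0008, "z": 0.0391, "rx": 0, "ry": 0, "rz": 0, "gripper": 0.6}, {"x": -0.002, "y": -0.0008, "z": 0.0391, "rx": 0, "ry": 0, "rz": 0, "gripper": 0.6}, {"x": -0.002, "y": -0.0008, "z": 0.0391, "rx": 0, "ry": 0, "rz": 0, "gripper": 0.6}, {"x": -0.002, "y": -0.0008, "z": 0.0391, "rx": 0, "ry": 0, "rz": 0, "gripper": 0.6}, {"x": 0, "y": 0, "z": 0, "rx": 0, "ry": 0, "rz": 0, "gripper": 0.6}, {"x": 0, "y": 0, "z": 0, "rx": 0, "ry": 0, "rz": 0, "gripper": 0.6}]}}

```text
clock: 17.73
position: [0.5045, 0.0564, 0.0992]
ee_rot: [-0.003, 0.996, 0.076, 0.043]
wrist_force: [0.3, 0.4, 0.5]
opening: 0.0513
grasp_force: 0.0
```

```bash
python3 obs.py; python3 - <<'E'
from knob import *
x,T,q=cur();K=np.array([.522,.0575,.0725]);p,Tp=kpose(K,.036,5,0,-1);to(x,T,p,Tp)
E
```

```text
{'clock': 17.7333, 'q': [0.0452, 0.467, 2.1188, 0.02, 0.4696, 1.4472], 'position': [0.5045, 0.0564, 0.0992], 'ee_rot': [-0.0032, 0.9962, 0.0755, 0.0432], 'wrist_force': [0.2759, 0.4288, 0.47], 'opening': 0.0513}
rot/0.5: [-0.     0.001  0.006] rows>= 0.024911489729072027
shift/0.5 after rot: [-0.     0.003  0.001] rows>= 0.03843808652362452
```

Call:
{"api": "play_rows", "payload": {"deltas": [{"x": 0, "y": 0.003, "z": 0, "rx": 0, "ry": 0, "rz": 0, "gripper": 0.4}, {"x": 0, "y": 0, "z": 0, "rx": 0, "ry": 0, "rz": 0, "gripper": 0.3}, {"x": 0, "y": 0, "z": 0, "rx": 0, "ry": 0, "rz": 0, "gripper": 0.25}, {"x": 0, "y": 0, "z": 0, "rx": 0, "ry": 0, "rz": 0, "gripper": 0.2}, {"x": 0, "y": 0, "z": 0, "rx": 0, "ry": 0, "rz": 0, "gripper": 0.15}, {"x": 0, "y": 0, "z": 0, "rx": 0, "ry": 0, "rz": 0, "gripper": 0.1}, {"x": 0, "y": 0, "z": 0, "rx": 0, "ry": 0, "rz": 0, "gripper": 0.1}, {"x": 0, "y": 0, "z": 0, "rx": 0, "ry": 0, "rz": 0, "gripper": 0.1}]}}

```text
clock: 18.4
position: [0.5054, 0.0562, 0.1015]
ee_rot: [-0.004, 0.996, 0.075, 0.045]
wrist_force: [-6.5, 36.7, 16.3]
opening: 0.0151
grasp_force: 58.4
```

```bash
python3 obs.py; python3 - <<'E'
from knob import *
x,T,q=cur()
# axis through K, n ; twist about it from the present pose in 10 equal rows
K=np.array([.522,.0575,.0725])
for N,tot in((10,1.0),(10,1.1)):
    R=Ro.from_rotvec(-tot/N*n);c=K
    x1=c+R.apply(x-c);print(tot,"row: shift/.5",(T.inv().apply(x1-x)/.5).round(4),"rot/.5",(T.inv().apply(-tot/N*n)/.5).round(4))
    X,TT=x,T
    for i in range(N): X=X+TT.apply(T.inv().apply(x1-x));TT=TT*Ro.from_rotvec(T.inv().apply(-tot/N*n))
    print("closure err",(X-(c+Ro.from_rotvec(-tot*n).apply(x-c))).round(5))
print("offset of TCP from axis",(x-K-n*np.dot(x-K,n)).round(4))
E
```

```text
{'clock': 18.4, 'q': [0.0433, 0.4624, 2.119, 0.0244, 0.4698, 1.4431], 'position': [0.5054, 0.0562, 0.1015], 'ee_rot': [-0.0041, 0.9962, 0.0747, 0.0454], 'wrist_force': [-6.5323, 36.7007, 16.2812], 'opening': 0.0151}
1.0 row: shift/.5 [ 0.0002 -0.     -0.0001] rot/.5 [0.083  0.0004 0.182 ]
closure err [0. 0. 0.]
1.1 row: shift/.5 [ 0.0002 -0.     -0.0001] rot/.5 [0.0913 0.0004 0.2002]
closure err [ 0. -0. -0.]
offset of TCP from axis [-0.0002  0.0012 -0.    ]
```

Call:
{"api": "play_rows", "payload": {"deltas": [{"x": 0, "y": -0.0027, "z": -0.003, "rx": 0, "ry": 0, "rz": 0, "gripper": 0.1}, {"x": 0, "y": 0, "z": 0, "rx": 0, "ry": 0, "rz": 0, "gripper": 0.1}, {"x": 0, "y": 0, "z": 0, "rx": 0, "ry": 0, "rz": 0, "gripper": 0.1}]}}

```text
clock: 18.65
position: [0.5052, 0.0567, 0.1019]
ee_rot: [-0.004, 0.996, 0.075, 0.045]
wrist_force: [4.2, 22.5, -14.9]
opening: 0.0149
grasp_force: 64.5
```

```bash
python3 obs.py
```

```text
{'clock': 18.65, 'q': [0.045, 0.4617, 2.1186, 0.0221, 0.4714, 1.4465], 'position': [0.5052, 0.0567, 0.1019], 'ee_rot': [-0.0037, 0.9962, 0.0749, 0.0451], 'wrist_force': [4.1503, 22.4578, -14.9148], 'opening': 0.0149}
```

Call:
{"api": "play_rows", "payload": {"deltas": [{"x": 0, "y": -0.004, "z": 0.0014, "rx": 0, "ry": 0, "rz": 0, "gripper": 0.1}, {"x": 0, "y": 0, "z": 0, "rx": 0, "ry": 0, "rz": 0, "gripper": 0.1}, {"x": 0, "y": 0, "z": 0, "rx": 0, "ry": 0, "rz": 0, "gripper": 0.1}]}}

```text
clock: 18.9
position: [0.5052, 0.0572, 0.1017]
ee_rot: [-0.003, 0.996, 0.075, 0.045]
wrist_force: [0.5, -2.5, 3.0]
opening: 0.0147
grasp_force: 67.2
```

Call:
{"api": "play_rows", "payload": {"deltas": [{"x": 0, "y": 0, "z": 0, "rx": 0.083, "ry": 0, "rz": 0.182, "gripper": 0.1}, {"x": 0, "y": 0, "z": 0, "rx": 0.083, "ry": 0, "rz": 0.182, "gripper": 0.1}, {"x": 0, "y": 0, "z": 0, "rx": 0.083, "ry": 0, "rz": 0.182, "gripper": 0.1}, {"x": 0, "y": 0, "z": 0, "rx": 0, "ry": 0, "rz": 0, "gripper": 0.1}]}}

```text
clock: 19.23
position: [0.5052, 0.0561, 0.1016]
ee_rot: [-0.072, 0.995, -0.062, 0.04]
wrist_force: [0.4, 1.8, 7.1]
opening: 0.0145
grasp_force: 67.7
```

```bash
python3 obs.py; cat >ang.py <<'E'
from knob import *
x,T,q=cur()
from rig import r
s=r.observe();K=np.array([.522,.0575,.0725]);T0=kpose(K,.036,5,0,-1)[1]
w=(T*T0.inv()).as_rotvec();print("twist cw",-w@n,"rest of rot",(w-n*(w@n)).round(3),"force tool",T.inv().apply(s["wrist_force"]).round(1),"moment about n",np.dot(s["torque"],n).round(3),"off axis",(x-K-n*np.dot(x-K,n)).round(4),"out",np.dot(x-K,n).round(4))
E
python3 ang.py
```

```text
{'clock': 19.2333, 'q': [-0.0503, 0.4662, 2.126, 0.31, 0.4875, 1.3756], 'position': [0.5052, 0.0561, 0.1016], 'ee_rot': [-0.0722, 0.9947, -0.0622, 0.0397], 'wrist_force': [0.437, 1.8027, 7.1225], 'opening': 0.0145}
twist cw 0.3058475074924616 rest of rot [-0.001 -0.004 -0.001] force tool [ 0.7 -2.9 -6.7] moment about n -0.145 off axis [-0.0003  0.0011 -0.0001] out 0.0336
```

Call:
{"api": "play_rows", "payload": {"deltas": [{"x": 0, "y": 0, "z": 0, "rx": 0.083, "ry": 0, "rz": 0.182, "gripper": 0.1}, {"x": 0, "y": 0, "z": 0, "rx": 0.083, "ry": 0, "rz": 0.182, "gripper": 0.1}, {"x": 0, "y": 0, "z": 0, "rx": 0.083, "ry": 0, "rz": 0.182, "gripper": 0.1}, {"x": 0, "y": 0, "z": 0, "rx": 0, "ry": 0, "rz": 0, "gripper": 0.1}]}}

```text
clock: 19.57
position: [0.5049, 0.0554, 0.1014]
ee_rot: [-0.138, 0.971, -0.195, 0.033]
wrist_force: [-3.7, -9.7, 8.5]
opening: 0.0145
grasp_force: 68.5
```

```bash
python3 ang.py
```

```text
twist cw 0.6057645787585145 rest of rot [-0.002 -0.004 -0.002] force tool [  0.5   7.6 -11. ] moment about n 0.67 off axis [-0.0006  0.0004 -0.0003] out 0.0336
```

Call:
{"api": "play_rows", "payload": {"deltas": [{"x": 0, "y": 0, "z": 0, "rx": 0.083, "ry": 0, "rz": 0.182, "gripper": 0.1}, {"x": 0, "y": 0, "z": 0, "rx": 0.083, "ry": 0, "rz": 0.182, "gripper": 0.1}, {"x": 0, "y": 0, "z": 0, "rx": 0.083, "ry": 0, "rz": 0.182, "gripper": 0.1}, {"x": 0, "y": 0, "z": 0, "rx": 0.083, "ry": 0, "rz": 0.182, "gripper": 0.1}, {"x": 0, "y": 0, "z": 0, "rx": 0, "ry": 0, "rz": 0, "gripper": 0.1}]}}

```text
clock: 19.98
position: [0.5044, 0.0547, 0.1009]
ee_rot: [-0.22, 0.905, -0.364, 0.024]
wrist_force: [-11.9, -21.3, 12.7]
opening: 0.0144
grasp_force: 70.1
```

```bash
python3 ang.py
```

```text
twist cw 1.005875759673993 rest of rot [-0.005 -0.005 -0.003] force tool [  4.   16.1 -22. ] moment about n 1.344 off axis [-0.0012 -0.0003 -0.0007] out 0.0336
```

Call:
{"api": "play_rows", "payload": {"deltas": [{"x": 0, "y": 0.0028, "z": -0.0016, "rx": 0.042, "ry": 0, "rz": 0.091, "gripper": 0.1}, {"x": 0, "y": 0, "z": 0, "rx": 0.025, "ry": 0, "rz": 0.055, "gripper": 0.1}, {"x": 0, "y": 0, "z": 0, "rx": 0, "ry": 0, "rz": 0, "gripper": 0.1}]}}

```text
clock: 20.23
position: [0.5041, 0.0544, 0.101]
ee_rot: [-0.236, 0.889, -0.393, 0.022]
wrist_force: [0.5, -9.3, -5.2]
opening: 0.0146
grasp_force: 69.7
```

```bash
python3 ang.py
```

```text
twist cw 1.0794887816363652 rest of rot [-0.003 -0.005 -0.002] force tool [7.7 7.3 0.9] moment about n 2.213 off axis [-0.0013 -0.0006 -0.0008] out 0.0338
```

Call:
{"api": "play_rows", "payload": {"deltas": [{"x": 0, "y": 0, "z": 0, "rx": 0.033, "ry": 0, "rz": 0.073, "gripper": 0.1}, {"x": 0, "y": 0, "z": 0, "rx": 0, "ry": 0, "rz": 0, "gripper": 0.1}, {"x": 0, "y": 0, "z": 0, "rx": 0, "ry": 0, "rz": 0, "gripper": 0.1}, {"x": 0, "y": 0, "z": 0, "rx": 0, "ry": 0, "rz": 0, "gripper": 0.1}]}}

```text
clock: 20.57
position: [0.5045, 0.0542, 0.1012]
ee_rot: [-0.243, 0.88, -0.408, 0.022]
wrist_force: [-3.4, -16.8, 0.4]
opening: 0.0146
grasp_force: 86.0
```

```bash
python3 ang.py
```

```text
twist cw 1.1166306736067213 rest of rot [-0.004 -0.006 -0.003] force tool [10.  11.5 -8. ] moment about n 2.268 off axis [-0.0009 -0.0009 -0.0006] out 0.0338
```

The grip force rose from 70 to 86 N, so the bar is against its stop. I'll hold it there for a second, then let go.

Call:
{"api": "play_rows", "payload": {"deltas": [{"x": 0, "y": 0, "z": 0, "rx": 0, "ry": 0, "rz": 0, "gripper": 0.1}, {"x": 0, "y": 0, "z": 0, "rx": 0, "ry": 0, "rz": 0, "gripper": 0.1}, {"x": 0, "y": 0, "z": 0, "rx": 0, "ry": 0, "rz": 0, "gripper": 0.1}, {"x": 0, "y": 0, "z": 0, "rx": 0, "ry": 0, "rz": 0, "gripper": 0.1}, {"x": 0, "y": 0, "z": 0, "rx": 0, "ry": 0, "rz": 0, "gripper": 0.1}, {"x": 0, "y": 0, "z": 0, "rx": 0, "ry": 0, "rz": 0, "gripper": 0.1}, {"x": 0, "y": 0, "z": 0, "rx": 0, "ry": 0, "rz": 0, "gripper": 0.1}, {"x": 0, "y": 0, "z": 0, "rx": 0, "ry": 0, "rz": 0, "gripper": 0.1}, {"x": 0, "y": 0, "z": 0, "rx": 0, "ry": 0, "rz": 0, "gripper": 0.1}]}}

```text
clock: 21.32
position: [0.5045, 0.0542, 0.1012]
ee_rot: [-0.242, 0.88, -0.408, 0.022]
wrist_force: [-2.0, -15.9, 0.7]
opening: 0.0151
grasp_force: 85.9
```

Call:
{"api": "play_rows", "payload": {"deltas": [{"x": 0, "y": 0, "z": 0, "rx": 0, "ry": 0, "rz": 0, "gripper": 1}, {"x": 0, "y": 0, "z": 0, "rx": 0, "ry": 0, "rz": 0, "gripper": 1}, {"x": 0, "y": 0, "z": 0, "rx": 0, "ry": 0, "rz": 0, "gripper": 1}, {"x": 0, "y": 0, "z": 0, "rx": 0, "ry": 0, "rz": 0, "gripper": 1}, {"x": 0, "y": 0, "z": 0, "rx": 0, "ry": 0, "rz": 0, "gripper": 1}, {"x": 0, "y": 0, "z": 0, "rx": 0, "ry": 0, "rz": 0, "gripper": 1}, {"x": 0, "y": 0, "z": 0, "rx": 0, "ry": 0, "rz": 0, "gripper": 1}, {"x": 0, "y": 0, "z": 0, "rx": 0, "ry": 0, "rz": 0, "gripper": 1}, {"x": 0, "y": 0, "z": 0, "rx": 0, "ry": 0, "rz": 0, "gripper": 1}, {"x": 0, "y": 0, "z": 0, "rx": 0, "ry": 0, "rz": 0, "gripper": 1}]}}

```text
clock: 22.15
position: [0.5034, 0.0561, 0.1008]
ee_rot: [-0.244, 0.879, -0.408, 0.02]
wrist_force: [-0.2, 0.8, -0.4]
opening: 0.0853
grasp_force: 0.0
```

Call:
{"api": "play_rows", "payload": {"deltas": [{"x": 0, "y": 0, "z": -0.02, "rx": 0, "ry": 0, "rz": 0, "gripper": 1}, {"x": 0, "y": 0, "z": -0.04, "rx": 0, "ry": 0, "rz": 0, "gripper": 1}, {"x": 0, "y": 0, "z": -0.06, "rx": 0, "ry": 0, "rz": 0, "gripper": 1}, {"x": 0, "y": 0, "z": -0.06, "rx": 0, "ry": 0, "rz": 0, "gripper": 1}, {"x": 0, "y": 0, "z": -0.06, "rx": 0, "ry": 0, "rz": 0, "gripper": 1}, {"x": 0, "y": 0, "z": -0.06, "rx": 0, "ry": 0, "rz": 0, "gripper": 1}, {"x": 0, "y": 0, "z": 0, "rx": 0, "ry": 0, "rz": 0, "gripper": 1}, {"x": 0, "y": 0, "z": 0, "rx": 0, "ry": 0, "rz": 0, "gripper": 1}]}}

```text
clock: 22.82
position: [0.4689, -0.0067, 0.2341]
ee_rot: [-0.244, 0.879, -0.408, 0.021]
wrist_force: [-0.0, 0.2, -0.1]
opening: 0.0855
grasp_force: 0.0
```

```bash
python3 obs.py; python3 - <<'E'
from h import *
s=cam("scene");w=cam("wrist")
cv2.imwrite("pics/f1.png",np.hstack([crop(s["frame"],140,90,130,130,3),cv2.copyMakeBorder(cv2.resize(w["frame"],(400,300)),0,90,0,0,0)]))
E
```

```text
{'clock': 22.8167, 'q': [-0.4539, 0.2301, 2.1691, 0.6917, 0.8361, 1.4889], 'position': [0.4689, -0.0067, 0.2341], 'ee_rot': [-0.2437, 0.8794, -0.4085, 0.0212], 'wrist_force': [-0.0011, 0.1753, -0.0813], 'opening': 0.0855}
```

View pics/f1.png

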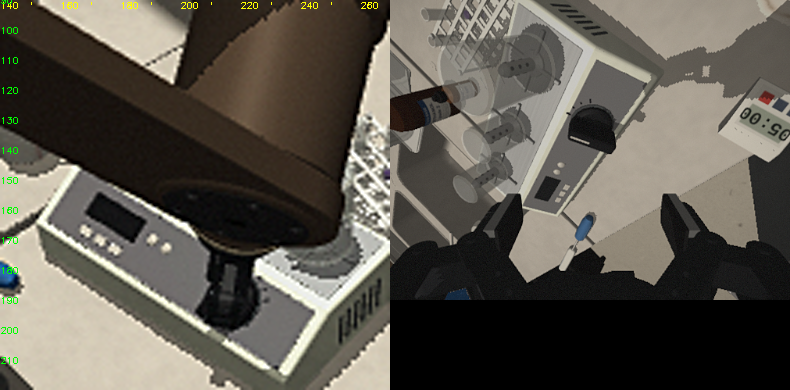

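The wrist view shows the knob bar back at rest (595,130), running straight up the slope. All three beakers stand over their nozzles, and the gripper touches nothing.

```bash
python3 -c "
from rig import r
print(r.finish_job())"
```

```text
the job is handed in; nothing more can be done
None
```

The beaker is upside down over the free nozzle with its rim on the cross. The knob was turned clockwise to its stop, held for about 1 s and let go; it sprang back, and the job was handed in at about 23 s with the other two beakers in place.

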